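# Load the lid coder and shift its gate to run

### The job

Get the lid coder on the packing counter ready to run: lay the round gold lid in the round nest and the square red lid in the square nest, each top up and fully down on the nest's floor. Only when both are in, take the coder's red gate handle from the park end right along its zigzag slot and into the run notch at the slot's other end, and let go. Leave the green lid in its nest and all jars and bottles standing where they are.

Things in the scene. Friction and masses are not known exactly. Their poses are not given: they have to be found in the camera images.
- coder: Lid coder, fixed: aluminium die bed 260 x 320 x 50 mm (x, y, z), three 8 mm deep nests in its top. Origin at the centre of its underside; at yaw 0 x points away from the robot, y left. A blue gate housing covers x -80 to 60, y 45 to 150, z 50 to 80 mm; a blue print head 30 x 70 mm stands at x 112, y -115, its top at 130 mm. The third nest (x 45, y -60) holds a green lid.
- nest_round (a point): Centre of the floor of the round nest, 68 mm across, 8 mm deep, straight walls, black floor; axes as the coder's. It lies at x -65, y -105, z 42 mm in the coder's frame.
- nest_square (a point): Centre of the floor of the square nest, 64 x 64 mm, 8 mm deep, straight walls, black floor, sides along the coder's x and y. It lies at x -65, y -5, z 42 mm in the coder's frame; the gate housing begins 50 mm to the left (+y) of it.
- round_lid: Round gold jar lid, 64 mm across, 18 mm high, about 50 g, lying top up on one of the two mats (3 mm thick) between two jars. Origin at the centre of its underside, z up.
- square_lid: Square red tin lid, 60 x 60 x 18 mm, about 50 g, lying top up on the other mat between two jars. Origin at the centre of its underside, z up, x and y along its sides. Any of its four quarter turns fits the nest.
- seated_lid: Green tin lid 64 x 40 x 18 mm already seated in the third nest; leave it there. Origin at the centre of its underside.
- knob_top (a point): Centre of the top face of the red gate handle, an upright round knob 32 mm across and 45 mm high (its underside is 95 mm, its top 140 mm above the counter) on a 12 mm pin that runs in the 17 mm wide slot of the gate housing. It slides without tilting and stays where it is left; sliding it takes about 2 N. Axes as the coder's.
- gate_x (a joint): Travel of the gate handle along the coder's +x from the park end, m. The slot runs, in (gate_x, gate_y): from park (0, 0) straight to (0.040, 0), then to (0.040, 0.045), then to (0.080, 0.045), then back to the run notch at (0.080, 0.015). The slot's walls stop the pin about 2.5 mm off this line. The handle starts in the first leg with gate_x from 0 to 0.015.
- gate_y (a joint): Travel of the gate handle along the coder's +y from the park end, m; 0 in the first leg.
- gate_park (a point): Park end of the slot (gate_x = gate_y = 0), at the top face of the gate housing, 80 mm high, marked by a yellow square.
- gate_run (a point): Run notch, the other end of the slot (gate_x 0.080, gate_y 0.015), at the top face of the housing, marked by a green square.
- jar_a1: Loose bystander, leave alone: pickle jar, 68 mm across, 100 mm high, beyond the lid on the cork mat; origin at its foot.
- jar_a2: Loose bystander, leave alone: pickle jar, 68 mm across, 100 mm high, on the robot's side of the lid on the cork mat; origin at its foot.
- jar_b1: Loose bystander, leave alone: dark red jar, 68 mm across, 100 mm high, beyond the lid on the cardboard mat; origin at its foot.
- jar_b2: Loose bystander, leave alone: orange jar with white cap, 68 mm across, 100 mm high, on the robot's side of the lid on the cardboard mat; origin at its foot.
- sauce: Loose bystander, leave alone: dark red sauce bottle, 60 mm across, 190 mm high, at the back; origin at its foot.
- jar_c: Loose bystander, leave alone: orange jar, 80 mm across, 120 mm high, at the back; origin at its foot.
- jar_d: Loose bystander, leave alone: pickle jar, 80 mm across, 120 mm high, on the left; origin at its foot.
Not all that is in view belongs to the job. What is meant by the seated_lid is not blue, and is the smaller of those in its own colour. Several things have the shape of the square_lid; the one meant has the colours described above.

How it is judged:
On the way, in this order (a step that is already met when the one before it is completed fails the run):
1. both lids lie fully down in their nests while the gate handle is still in the first leg of its slot (horizontal distance between round_lid and nest_round below 0.0045 m and z of round_lid in the frame of coder between 0.039 and 0.0445 m and angle between each of round_lid, square_lid's own z axis and vertical below 0.06 rad and horizontal distance between square_lid and nest_square below 0.0045 m and z of square_lid in the frame of coder between 0.039 and 0.0445 m and value of joint gate_y below 0.012 m), for 0.2 s.
2. the gate handle has passed the two bends of the slot (horizontal distance between round_lid and nest_round below 0.0045 m and z of round_lid in the frame of coder between 0.039 and 0.0445 m and angle between each of round_lid, square_lid's own z axis and vertical below 0.06 rad and horizontal distance between square_lid and nest_square below 0.0045 m and z of square_lid in the frame of coder between 0.039 and 0.0445 m and value of joint gate_x above 0.055 m and value of joint gate_y above 0.032 m).
3. the gate handle is in the run notch (value of joint gate_x above 0.074 m and value of joint gate_y below 0.022 m), for 0.2 s.
At the end, for the whole second after the job is handed in: Each lid lies in its nest, centred within 4.5 mm, underside within 2.5 mm of the floor, top up, level within 0.06 rad, at rest; the gate handle is in the run notch (gate_x over 0.074, gate_y under 0.022 m); the green lid is still seated (all of step 3 and horizontal distance between round_lid and nest_round below 0.0045 m and z of round_lid in the frame of coder between 0.039 and 0.0445 m and angle between each of round_lid, square_lid's own z axis and vertical below 0.06 rad and horizontal distance between square_lid and nest_square below 0.0045 m and z of square_lid in the frame of coder between 0.039 and 0.0445 m and linear speed of each of round_lid, square_lid below 0.03 m/s and z of seated_lid in the frame of coder below 0.0445 m); the robot touches nothing.
It fails at once if a jar or bottle is pushed more than 30 mm or tipped (distance of any of jar_a1, jar_a2, jar_b1, jar_b2, sauce, jar_c, jar_d from where it was at the start of the episode above 0.03 m or angle between any of jar_a1, jar_a2, jar_b1, jar_b2, sauce, jar_c, jar_d's own z axis and vertical above 0.4 rad).
It fails at once if the green lid is taken out of its nest (z of seated_lid in the frame of coder above 0.054 m).
It also fails if it takes over 72 s, if anything falls off the work surface, if the arm or the gripper's body presses on something with over 40 N, if the wrist force passes 120 N, or if a joint passes its speed limit or range.

### The arm

A 6-joint arm with a two-finger parallel gripper is mounted at the origin on the work surface. World frame = base frame: x ahead of the robot, y to its left, z up, the work surface at z = 0. Lengths are in m, angles in rad, forces in N, time in s.
With the tool pointing down it reaches from about 0.325 to 0.875 m from the base axis. Payload 4.4 kg.
Tool frame: the origin (TCP) lies at the very end of the fingers, on their centre line; the grasp point (between the pads) lies env.grip_depth behind it (env.grip_depth is the distance from the TCP to the grasp point, in m); x points along the fingers, z is the direction in which the jaws open and shut, and the axes are right-handed (so a half turn about x gives the same grasp; the last joint's range is limited). The gripper opens to 85 mm and grips with 20 to 120 N. Pads are 22 mm wide; open, the fingers measure 114 mm over their backs; the gripper's body (76 mm by 85 mm) begins 54 mm behind the grasp point. The pads swing forward as they close: fully open they stand 13 mm farther back than shut.
Start: joints at [-1.369, 0.207, 1.542, -0, 1.393, -0.15], TCP at [0.198, -0.54, 0.203] pointing down, gripper open.
Joint ranges: [-2.73, 2.73], [-0.86, 2.22], [0.23, 2.46], [-1.11, 4.25], [0.08, 2.63], [-2.82, 2.82]. Speed limits (rad/s): [2.79, 2.79, 3.14, 3.14, 3.14, 3.14].

### API

Orientations are given as a unit quaternion [w, x, y, z].
In Python, from bench import env, imaging, boxes_of, silhouettes, spot_point gives the robot as it stands.
- The arm moves only by the tool arm_command, never from a script. Its argument "rows" is a list of rows, each a list of 7 numbers: the shift along the tool's x, y, z in mm, then the turn, a rotation vector about the tool's x, y, z in degrees, then the opening, from 0 (shut) to 1 (fully open). In form: [[x, y, z, ax, ay, az, gripper], ...]. A call has 1 to 20 rows; each row is the pose to reach, as a shift and turn from the pose measured when the call began, along the tool's axes at that moment; what a row does not reach only later rows make up. A row lasts 1/8 s, in which the tool goes at most 62.5 mm and 10.7 degrees, less where a joint would pass 70% of its speed; a pose out of reach is approached as far as the arm can. A call with a gripper value outside its range is refused whole. The fingers move at their own pace and stop on an object; the grip force is fixed at half the most. Time passes only in rows, so rows that repeat a pose let the fingers close. It gives the time, the measured TCP pose, the force and the opening at its end, in the units of the state.
- env.sense(): the state, without advancing time (a new reading comes with each control period).
- imaging.grab_frame(name): name is "scene" or "top" or "wrist"; returns a dict with "color" (400x640x3 uint8, red, green, blue), "depth" (400x640 float32, m along the optical axis (not along the pixel's ray), 0 where there is no reading), "fovy" (degrees; the focal length in pixels is half the picture's height over the tangent of half this angle, whatever the lens; pixels are square), "cx", "cy" (the principal point, pixels), "dist_coeffs" ([k1, k2, p1, p2, k3] as OpenCV has them; the pictures are not rectified), "camera_from_world" (4x4, takes a point from world to camera coordinates); the wrist camera has in their place "tool_from_camera" (4x4, takes a point from camera to tool coordinates, whose origin is the TCP and whose axes are the tool frame's). Camera axes: x right, y down, z forward; pixel columns grow to the right and rows downward; lengths in m; the calibration is good to about 2 mm. A picture is of the moment at which its call begins: read the wrist's pose just before it.
- env.close_job(): hands the job in, once; it reports no verdict.
Trained networks look in a picture, given as the dict that the camera call returned (one of the last four; its "shot" number tells which), for a name from the list of things; names that differ only in an ending like _2 or _b are one class to them, and where a whole thing is asked for, a point or a joint stands for the part that bears it (a point fixed in the world has none). Each returns a list of dicts, best first, with "conf" (0 to 1); they miss things now and then, are a little off and sometimes report something else, mostly with a low value. They report only what shows in the picture. A call takes as long as a camera call. They do not tell look-alikes from the thing itself.
- boxes_of(thing, picture): "box" ([centre column, centre row, width, height] in pixels, round what is visible of it).
- silhouettes(thing, picture): "mask" (400x640 bool, what is visible of it) and "box" ([centre column, centre row, width, height] in pixels, round what is visible of it).
- spot_point(thing, picture): "pixel" ([column, row] in pixels: a listed point, or the origin of a listed thing).
The state is a dict: "time_s": time; "qpos": joint angles; "joint_velocities": joint speeds; "tau": joint torques, N m; "tool_pos": TCP position; "tcp_rot": TCP orientation; "force": force on the tool from outside, world axes, zero at the start; "ft_torque": the same for the moment, N m; "finger_gap": finger opening in m.
Only numpy, scipy, OpenCV 4.12 (cv2) and the standard library are available. Lean on these libraries where they do the work, as an engineer would, in place of code of your own. Each camera call takes 0.05 s, during which the arm holds its last target.

## Working session

There is one attempt and no reset: what is moved stays moved. The work goes in short steps, Python scripts to look and compute and a tool call to move; the robot and the scene stay as the last step left them, time stands still between calls to the robot, and variables do not carry over. Pictures are saved under pics/ and viewed, and the job is handed in when it is done.

Besides the shell and the picture viewer there is one more tool, called in YAML: its name, and indented under it one key for each argument. arm_command: Moves the arm, as the interface text tells. Its arguments: {"type":"object","properties":{"rows":{"type":"array","items":{"type":"array","items":{"type":"number"}}}},"required":["rows"]}

```bash
ls; mkdir -p pics; cat > h.py <<'E'
import numpy as np, cv2
from bench import env, imaging, boxes_of, silhouettes, spot_point
from scipy.spatial.transform import Rotation as R
def K(f):
    h=f["color"].shape[0]; fl=h/2/np.tan(np.radians(f["fovy"])/2)
    return np.array([[fl,0,f["cx"]],[0,fl,f["cy"]],[0,0,1.]])
def pose(s=None):
    s=s or env.sense(); w,x,y,z=s["tcp_rot"]; T=np.eye(4); T[:3,:3]=R.from_quat([x,y,z,w]).as_matrix(); T[:3,3]=s["tool_pos"]; return T
def grab(n):
    T=pose(); f=imaging.grab_frame(n)
    f["wfc"]=T@f["tool_from_camera"] if n=="wrist" else np.linalg.inv(f["camera_from_world"])
    return f
def save(f,n): cv2.imwrite("pics/"+n+".png",f["color"][:,:,::-1])
def rays(f,px):
    p=cv2.undistortPoints(np.array(px,float).reshape(-1,1,2),K(f),np.array(f["dist_coeffs"],float)).reshape(-1,2)
    return np.c_[p,np.ones(len(p))]
def onz(f,px,z):
    d=rays(f,px)@f["wfc"][:3,:3].T; o=f["wfc"][:3,3]
    return o+d*((z-o[2])/d[:,2])[:,None]
def bydepth(f,px):
    px=np.array(px).reshape(-1,2); r=rays(f,px); z=f["depth"][px[:,1].astype(int),px[:,0].astype(int)]
    return (r*z[:,None])@f["wfc"][:3,:3].T+f["wfc"][:3,3]
def proj(f,P):
    c=np.linalg.inv(f["wfc"]); P=np.array(P,float).reshape(-1,3)
    return cv2.projectPoints(P,cv2.Rodrigues(c[:3,:3])[0],c[:3,3],K(f),np.array(f["dist_coeffs"],float))[0].reshape(-1,2)
E
cat > a.py <<'E'
from h import *
for n in ("scene","top","wrist"):
    f=grab(n); save(f,n+"0"); np.save(n+"0.npy",f,allow_pickle=True)
    for t in ["coder","round_lid","square_lid","seated_lid"]:
        for r in silhouettes(t,f)[:4]: print(n,t,round(r["conf"],2),np.round(r["box"]), np.round(np.median(bydepth(f,np.argwhere(r["mask"])[:,::-1]),0),3))
    for t in ["nest_round","nest_square","knob_top","gate_park","gate_run"]:
        for r in spot_point(t,f)[:2]: print(n,t,round(r["conf"],2),np.round(r["pixel"],1), np.round(bydepth(f,[r["pixel"]]),3))
s=env.sense(); print(s, env.grip_depth)
E
python3 a.py
```

```text
pics
scene coder 0.89 [356. 265. 134. 131.] [0.554 0.22  0.051]
scene coder 0.28 [328. 240.  25.  24.] [0.564 0.122 0.06 ]
scene round_lid 0.49 [292. 185.  19.  15.] [ 0.495 -0.152  0.021]
scene square_lid 0.55 [290. 119.  17.  15.] [ 0.274 -0.446  0.018]
scene square_lid 0.46 [329. 242.  26.  21.] [0.564 0.122 0.06 ]
scene seated_lid 0.73 [285. 307.  29.  26.] [0.768 0.177 0.017]
scene seated_lid 0.56 [329. 242.  26.  22.] [0.564 0.121 0.06 ]
scene nest_round 0.93 [352.6 217.7] [[0.439 0.094 0.041]]
scene nest_square 0.65 [372.4 244.9] [[0.463 0.203 0.042]]
scene nest_square 0.39 [266.3 145.2] [[ 0.435 -0.378  0.009]]
scene knob_top 0.5 [385.3 249.6] [[0.501 0.272 0.139]]
scene gate_park 0.84 [383.3 258.3] [[0.513 0.28  0.12 ]]
scene gate_run 0.68 [361.9 277.4] [[0.569 0.265 0.064]]
top coder 0.6 [273. 196. 108.  99.] [0.522 0.188 0.051]
top round_lid 0.72 [372. 205.  15.  16.] [ 0.487 -0.157  0.022]
top round_lid 0.64 [274. 196. 105.  92.] [0.522 0.188 0.051]
top square_lid 0.83 [450. 202.  18.  19.] [ 0.503 -0.43   0.022]
top square_lid 0.53 [456. 268.  30.  20.] [ 0.269 -0.448  0
[... 449 characters left out ...]
.  85.] [ 0.27  -0.453  0.019]
{'time_s': 1.5, 'qpos': array([-1.36951070e+00,  2.06601656e-01,  1.54147981e+00,  5.70058344e-06,
        1.39350915e+00, -1.50483702e-01]), 'joint_velocities': array([-0.00111409,  0.0012545 , -0.00028188, -0.00048147, -0.0007097 ,
        0.00096877]), 'tau': array([-2.88929605e-04, -3.83040833e+01, -2.91958880e+01, -2.24336154e-04,
        9.55955184e-04,  4.80045784e-06]), 'tool_pos': array([ 0.19812351, -0.53979886,  0.20309033]), 'tcp_rot': array([ 0.57977736,  0.40479769,  0.57977358, -0.4047958 ]), 'force': array([ 0.21112871,  0.84944167, -0.2900269 ]), 'ft_torque': array([0.05492161, 0.07121739, 0.05143017]), 'finger_gap': 0.08554542791590673} 0.0187
```

View pictures.

```bash
python3 - <<'E'
import cv2
a=cv2.imread("pics/scene0.png")[70:370,180:520]; cv2.imwrite("pics/scene0c.png",cv2.resize(a,None,fx=2,fy=2))
a=cv2.imread("pics/top0.png")[90:330,190:510]; cv2.imwrite("pics/top0c.png",cv2.resize(a,None,fx=2.5,fy=2.5,interpolation=cv2.INTER_CUBIC))
E
```

```text
(no output)
```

View pics/scene0c.png

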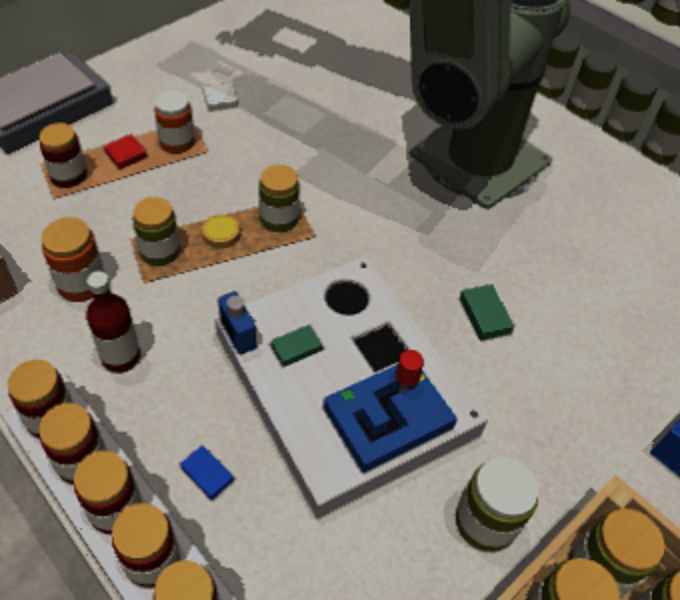

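View pics/top0c.png

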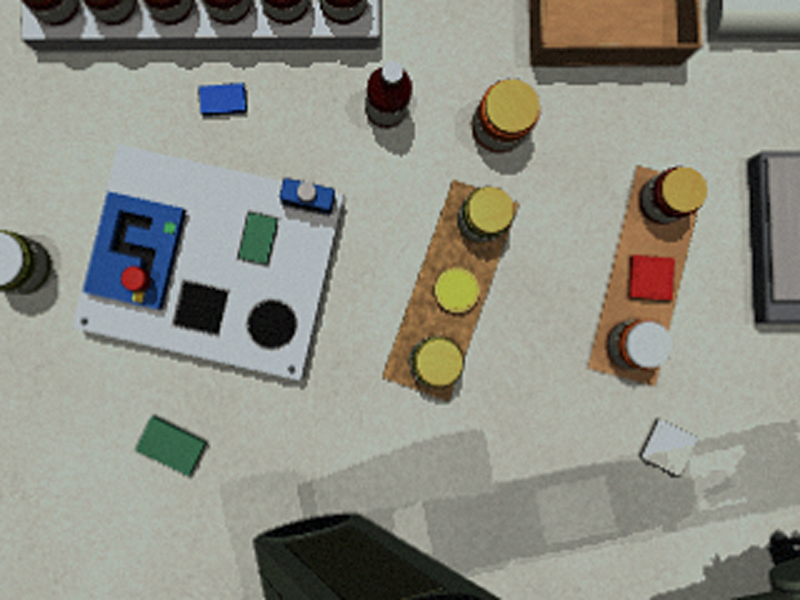

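View pics/wrist0.png

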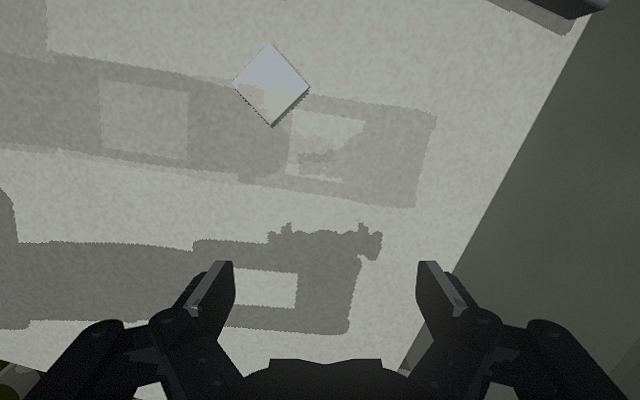

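```bash
cat >> h.py <<'E'
def down(yaw):
    "tool x down, jaw axis (tool z) at world yaw deg"
    a=np.radians(yaw); x=np.array([0,0,-1.]); z=np.array([np.cos(a),np.sin(a),0]); return np.c_[x,np.cross(z,x),z]
def plan(p,yaw,T=None):
    "shift mm & rotvec deg in current tool frame"
    T=pose() if T is None else T
    best=None
    for y in (yaw,yaw+180):
        r=R.from_matrix(T[:3,:3].T@down(y)).as_rotvec(degrees=True)
        c=(np.linalg.norm(r),np.round(np.r_[(T[:3,:3].T@(np.array(p)-T[:3,3]))*1000,r],1))
        if best is None or c[0]<best[0]: best=c
    return best[1]
def jaw(T=None):
    T=pose() if T is None else T
    return np.degrees(np.arctan2(T[1,2],T[0,2]))
E
python3 - <<'E'
from h import *
w=np.load("wrist0.npy",allow_pickle=True).item()
T=pose(); print(np.round(T,3),jaw(T)); t=w["tool_from_camera"]; print(np.round(t,3))
for d in (0,.05,.1,.15,.2,.25): print(d,proj(w,T[:3,3]+T[:3,0]*d))
# finger tips
for px in [(222,264),(230,266),(422,265),(430,268)]:
    p=bydepth(w,[px])[0]; print(px,np.round(T[:3,:3].T@(p-T[:3,3]),4))
tp=np.load("top0.npy",allow_pickle=True).item()
for nm,f in (("top",tp),):
  hsv=cv2.cvtColor(f["color"],cv2.COLOR_RGB2HSV)
  for c,m in (("red",(cv2.inRange(hsv,(0,150,90),(8,255,255))|cv2.inRange(hsv,(172,150,90),(180,255,255)))),):
    n,l,st,ce=cv2.connectedComponentsWithStats(m)
    for i in range(1,n):
      if st[i,4]>60:
        r=cv2.minAreaRect(np.argwhere(l==i)[:,::-1].astype(np.float32)); q=onz(f,cv2.boxPoints(r),.021); e=q[1]-q[0]
        print(c,ce[i],st[i],np.round(onz(f,[ce[i]],.021),3),np.degrees(np.arctan2(e[1],e[0])),np.linalg.norm(np.diff(q,axis=0),axis=1))
  for t in ["jar_a1","jar_a2","jar_b1","jar_b2","jar_d"]:
    pass
E
```

```text
[[ 0.     0.939  0.345  0.198]
 [-0.     0.345 -0.939 -0.54 ]
 [-1.     0.     0.     0.203]
 [ 0.     0.     0.     1.   ]] -69.8451598050192
[[-0.001 -0.303  0.953 -0.171]
 [ 0.    -0.953 -0.303  0.077]
 [ 1.    -0.     0.001  0.   ]
 [ 0.     0.     0.     1.   ]]
0 [[323.95003643 239.97599317]]
0.05 [[324.10184559 212.20841051]]
0.1 [[324.20253395 193.81618537]]
0.15 [[324.2741766  180.74158581]]
0.2 [[324.32774788 170.9714734 ]]
0.25 [[324.36931537 163.39439664]]
(222, 264) [-0.0491  0.0107 -0.0444]
(230, 266) [-0.0457  0.0079 -0.0421]
(422, 265) [-0.0479  0.0096  0.0434]
(430, 268) [-0.054   0.0115  0.0448]
red [450.55017301 200.64705882] [442 192  18  18 289] [[ 0.504 -0.434  0.021]] -6.944087995988823 [0.05968131 0.05970653 0.05975874]
red [242.94117647 200.97058824] [239 197   9   9  68] [[0.507 0.293 0.021]] -90.3384404196305 [0.02806863 0.02800971 0.02802177]
```

```bash
python3 - <<'E'
from h import *
print(plan([.504,-.434,.16],-97))
E
```

```text
[ 43.1 323.6   6.1  27.2   0.   -0. ]
```

arm_command:
  rows:
    - [8,60,1,10,0,0,1]
    - [16,120,2,20,0,0,1]
    - [24,180,4,27.2,0,0,1]
    - [32,240,5,27.2,0,0,1]
    - [43,300,6,27.2,0,0,1]
    - [43,324,6,27.2,0,0,1]
    - [43,324,6,27.2,0,0,1]

```text
time_s: 2.38
tool_pos: [0.5055, -0.4331, 0.1599]
tcp_rot: [-0.469, -0.529, -0.469, 0.529]
force: [-0.3, -1.0, 0.0]
finger_gap: 0.0853
```

```bash
cat > w.py <<'E'
import sys
from h import *
f=grab("wrist"); np.save("w.npy",f,allow_pickle=True); save(f,sys.argv[1])
s=env.sense(); T=pose(s); print("t",s["time_s"],"tcp",np.round(T[:3,3],4),"jaw",round(jaw(T),1),"gap",s["finger_gap"],np.round(s["force"],1))
E
python3 w.py w1
```

```text
t 2.425 tcp [ 0.5042 -0.434   0.1602] jaw -97.0 gap 0.0853855636005449 [-0.3 -0.5 -0.4]
```

View pics/w1.png

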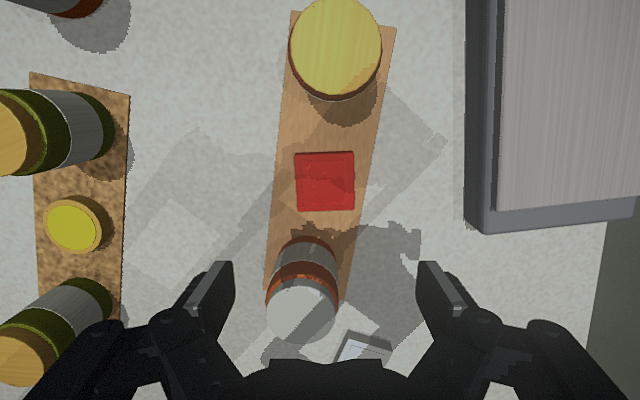

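```bash
cat >> h.py <<'E'
def seg(f,col,amin=150):
    hsv=cv2.cvtColor(f["color"],cv2.COLOR_RGB2HSV)
    if col=="red": m=cv2.inRange(hsv,(0,150,90),(5,255,255))|cv2.inRange(hsv,(172,150,90),(180,255,255))
    if col=="gold": m=cv2.inRange(hsv,(24,140,100),(34,255,255))
    if col=="black": m=cv2.inRange(hsv,(0,0,0),(180,255,45))
    n,l,st,ce=cv2.connectedComponentsWithStats(cv2.morphologyEx(m,cv2.MORPH_OPEN,np.ones((3,3))))
    return [(st[i],ce[i],(l==i)) for i in range(1,n) if st[i,4]>amin]
def fitrect(f,mask,z,scale=4000):
    c=max(cv2.findContours(mask.astype(np.uint8),cv2.RETR_EXTERNAL,cv2.CHAIN_APPROX_NONE)[0],key=len).reshape(-1,2)
    q=onz(f,c,z)[:,:2].astype(np.float32); r=cv2.minAreaRect(q); (e,ax,an)=cv2.fitEllipse(q)
    return r,(e,ax),q
E
python3 - <<'E'
from h import *
f=np.load("w.npy",allow_pickle=True).item()
for c in ("red","gold"):
  for st,ce,m in seg(f,c):
    r,e,q=fitrect(f,m,.021); print(c,st,np.round(ce),"rect",np.round(r[0],4),np.round(r[1],4),round(r[2],1),"ell",np.round(e,4).tolist() if 0 else (np.round(e[0],4),np.round(e[1],4)), "depth z",np.round(np.median(bydepth(f,np.argwhere(m)[:,::-1]),0),4))
for n,px in (("b2",(302,308)),("b1",(336,47))): print(n,onz(f,[px],.1))
# tips
T=pose()
for x in (0,-.005,-.01,-.013,-.02): print(x,proj(f,[T[:3,3]+T[:3,:3]@np.array([x,y,.0425]) for y in (-.011,.011)]).round().tolist())
E
```

```text
red [ 294  152   60   60 3328] [324. 181.] rect [ 0.5068 -0.4332] [0.0587 0.0599] 85.1 ell (array([ 0.507 , -0.4334]), array([0.0684, 0.0692])) depth z [ 0.5086 -0.4337  0.022 ]
gold [  47  205   49   45 1705] [ 71. 227.] rect [ 0.4902 -0.1568] [0.0522 0.0509] 83.1 ell (array([ 0.4903, -0.1568]), array([0.0515, 0.0518])) depth z [ 0.4913 -0.1578  0.0219]
b2 [[ 0.41736205 -0.40303552  0.1       ]]
b1 [[ 0.61766693 -0.45471282  0.1       ]]
0 [[396.0, 259.0], [398.0, 225.0]]
-0.005 [[398.0, 263.0], [400.0, 229.0]]
-0.01 [[399.0, 267.0], [402.0, 232.0]]
-0.013 [[401.0, 270.0], [404.0, 234.0]]
-0.02 [[404.0, 276.0], [407.0, 239.0]]
```

```bash
python3 - <<'E'
from h import *
f=np.load("w.npy",allow_pickle=True).item(); T=pose()
px=np.array([(c,r) for r in range(255,330,6) for c in range(412,480,6)])
P=(bydepth(f,px)-T[:3,3])@T[:3,:3]*1000
for r in range(0,len(px),12):
    print(px[r,1],[tuple(int(v) for v in p) if p[0]<60 else 0 for p in P[r:r+12]])
E
python3 - <<'E'
import cv2
a=cv2.imread("pics/w1.png")[240:400,380:580]; cv2.imwrite("pics/w1c.png",cv2.resize(a,None,fx=4,fy=4)[:600])
E
```

```text
255 [0, 0, 0, 0, 0, 0, 0, 0, 0, 0, 0, 0]
261 [0, 0, (-45, 12, 43), (-45, 12, 46), (-46, 12, 48), 0, 0, 0, 0, 0, 0, 0]
267 [0, (-42, 7, 42), (-50, 11, 42), (-51, 12, 44), (-51, 12, 47), 0, 0, 0, 0, 0, 0, 0]
273 [0, (-44, 5, 42), (-51, 9, 42), (-57, 12, 42), (-56, 12, 45), (-56, 12, 47), (-50, 8, 53), 0, 0, 0, 0, 0]
279 [0, (-45, 2, 41), (-52, 6, 42), (-59, 10, 42), (-62, 12, 43), (-61, 12, 46), (-61, 12, 48), (-55, 8, 53), 0, 0, 0, 0]
285 [0, (-45, 0, 42), (-52, 3, 42), (-60, 8, 42), (-65, 12, 42), (-65, 12, 44), (-65, 12, 46), (-58, 7, 52), (-59, 8, 54), 0, 0, 0]
291 [0, (-46, -2, 42), (-54, 2, 42), (-61, 6, 42), (-66, 10, 42), (-69, 12, 43), (-70, 12, 45), (-69, 12, 47), (-64, 8, 52), (-63, 8, 55), 0, 0]
297 [0, (-46, -5, 42), (-53, -1, 42), (-62, 4, 41), (-68, 8, 41), (-72, 11, 42), (-72, 11, 44), (-73, 12, 46), (-73, 12, 48), (-67, 8, 53), (-67, 8, 55), 0]
303 [0, (-48, -7, 42), (-54, -3, 42), (-62, 2, 42), (-67, 5, 42), (-72, 8, 42), (-171, 78, 0), (-77, 12, 44), (-77, 12, 47), (-71, 8, 52), (-71, 8, 54), 0]
309 [0, 0, (-56, -5, 42), (-63, 0, 42), (-68, 3, 42), (-74, 7, 42), (-78, 10, 42), (-78, 10, 44), (-79, 11, 46), (-82, 13, 46), (-81, 12, 49), (-81, 12, 51)]
315 [0, 0, (-57, -7, 42), (-63, -2, 42), (-68, 0, 42), (-74, 5, 42), (-78, 8, 42), (-79, 8, 44), (-85, 13, 43), (-85, 13, 45), (-85, 13, 47), (-87, 15, 47)]
321 [0, 0, 0, (-63, -5, 42), (-70, 0, 42), (-76, 3, 41), (-79, 6, 42), (-80, 7, 44), (-87, 12, 42), (-87, 13, 44), (-87, 12, 46), (-88, 13, 48)]
327 [0, 0, 0, (-65, -7, 42), (-70, -3, 42), (-76, 1, 42), (-79, 3, 42), (-90, 13, 39), (-90, 12, 41), (-91, 13, 42), (-90, 13, 44), (-90, 12, 47)]
```

View pics/w1c.png

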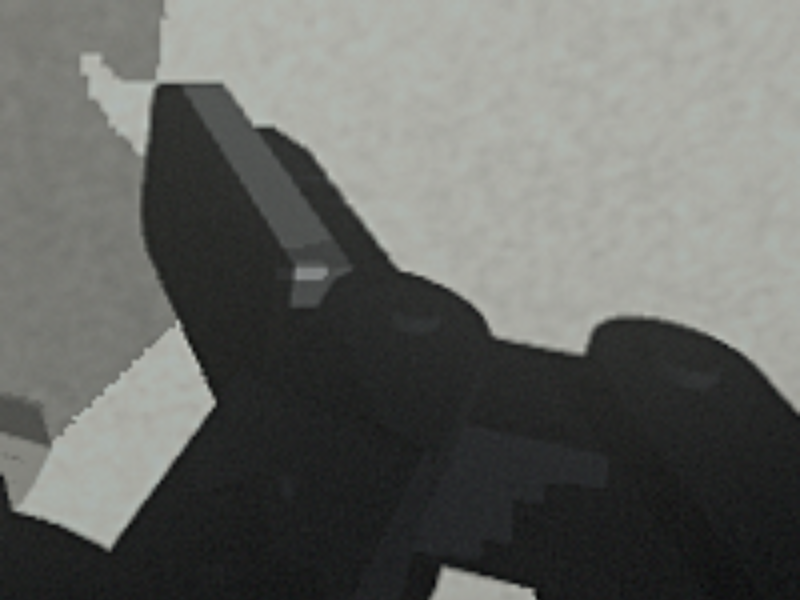

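```bash
python3 - <<'E'
from h import *
print(plan([.5066,-.4333,.05],-95))
f=grab("scene"); save(f,"s1"); np.save("s1.npy",f,allow_pickle=True)
T=pose()
for d in (0,-.013,-.042): print(d,proj(f,[T[:3,3]+T[:3,:3]@np.array([d,0,z]) for z in(-.045,.045)]).round())
E
python3 - <<'E'
import cv2
a=cv2.imread("pics/s1.png")[60:210,220:420]; cv2.imwrite("pics/s1c.png",cv2.resize(a,None,fx=4,fy=4))
E
```

```text
[110.2   2.4  -1.1  -2.    0.    0. ]
0 [[242. 119.]
 [231. 106.]]
-0.013 [[241. 116.]
 [230. 103.]]
-0.042 [[240. 109.]
 [229.  96.]]
```

View pics/s1c.png

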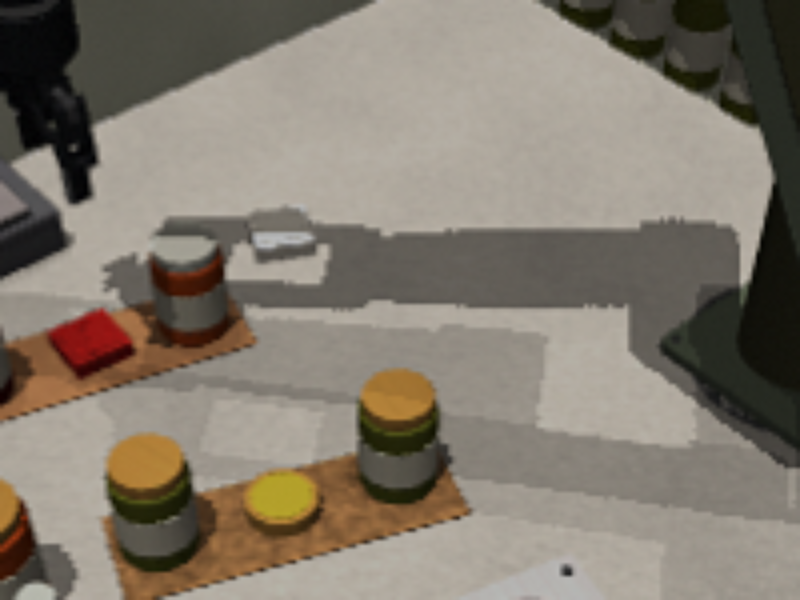

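arm_command:
  rows:
    - [40,1,0,-2,0,0,0.78]
    - [95,2,-1,-2,0,0,0.78]
    - [100,2.4,-1,-2,0,0,0.78]
    - [100,2.4,-1,-2,0,0,0.78]

```text
time_s: 2.98
tool_pos: [0.5053, -0.4353, 0.0616]
tcp_rot: [-0.477, -0.522, -0.477, 0.522]
force: [0.2, -0.4, 0.9]
finger_gap: 0.0667
```

```bash
python3 w.py w2; python3 - <<'E'
from h import *
f=np.load("w.npy",allow_pickle=True).item(); T=pose()
px=np.array([(c,r) for r in range(235,320,5) for c in range(380,460,4)])
P=(bydepth(f,px)-T[:3,3])@T[:3,:3]*1000
P=P[(P[:,0]<-20)&(P[:,0]>-60)]; print(P[np.argsort(-P[:,0])][:14].round(1).tolist())
for c in ("red",):
  for st,ce,m in seg(f,c):
    r,e,q=fitrect(f,m,.021); print(c,st,np.round(ce),"rect",np.round(r[0],4),np.round(r[1],4),round(r[2],1), "depth z",np.round(np.median(bydepth(f,np.argwhere(m)[:,::-1]),0),4))
f=grab("scene"); save(f,"s2"); np.save("s2.npy",f,allow_pickle=True)
for d in (0,-.013,-.042): print(d,proj(f,[T[:3,3]+T[:3,:3]@np.array([d,0,z]) for z in(-.045,.045)]).round())
a=cv2.imread("pics/s2.png")[60:210,220:420]; cv2.imwrite("pics/s2c.png",cv2.resize(a,None,fx=4,fy=4))
E
```

```text
t 3.025 tcp [ 0.5064 -0.436   0.0631] jaw -95.1 gap 0.06673998436395862 [-0.1 -0.4 -0.2]
[[-34.3, -9.0, 33.1], [-38.5, 9.6, 32.9], [-38.5, 9.7, 38.5], [-39.0, 7.3, 33.0], [-39.2, 10.0, 34.6], [-39.2, 4.8, 33.1], [-39.3, 10.1, 36.4], [-40.1, 0.1, 33.3], [-40.6, 3.0, 33.0], [-41.0, -2.0, 33.2], [-41.5, 6.1, 43.6], [-42.2, -6.7, 33.3], [-42.8, -3.6, 32.9], [-43.2, 9.6, 35.5]]
red [ 279  173   85   81 6493] [321. 213.] rect [ 0.5072 -0.4334] [0.0593 0.0607] 84.8 depth z [ 0.5091 -0.4334  0.0219]
0 [[245. 141.]
 [234. 128.]]
-0.013 [[245. 138.]
 [234. 125.]]
-0.042 [[244. 132.]
 [232. 119.]]
```

View pics/w2.png

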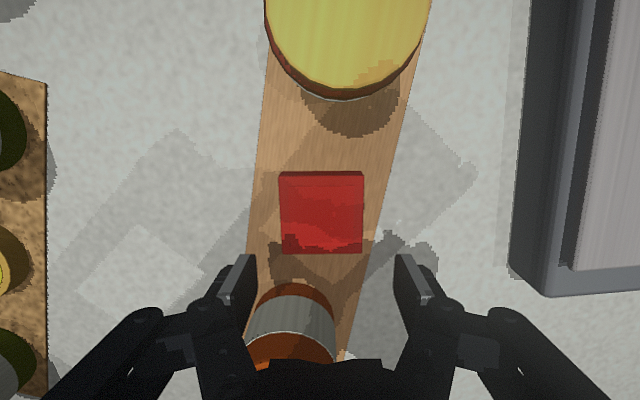

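View pics/s2c.png

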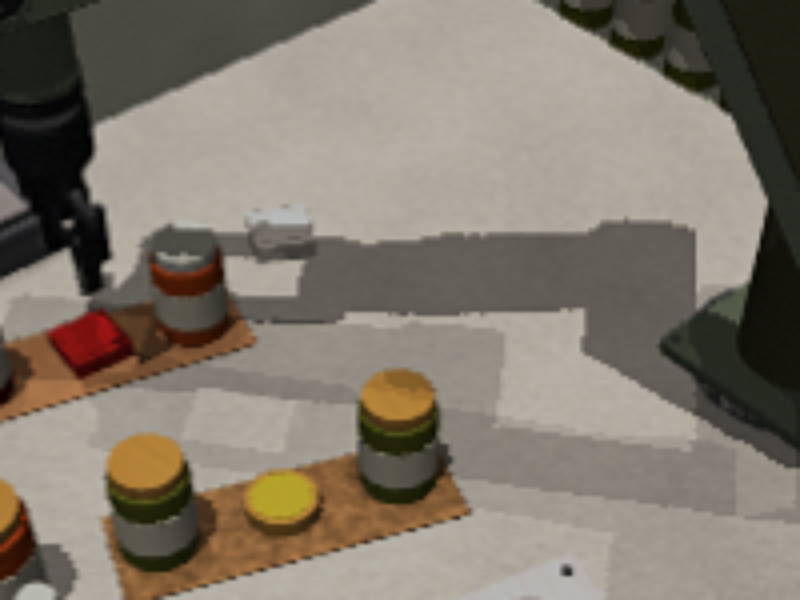

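```bash
python3 - <<'E'
from h import *
T=pose(); print(T[:3,3].round(4)); print(plan([.5072,-.4334,.015],-95.1))
E
```

```text
[ 0.507  -0.4363  0.0638]
[48.8 -0.2 -3.1 -0.   0.3 -0.2]
```

arm_command:
  rows:
    - [25,0,-3,0,0,0,0.92]
    - [49,0,-3,0,0,0,0.92]
    - [49,0,-3,0,0,0,0.92]

```text
time_s: 3.45
tool_pos: [0.5071, -0.4334, 0.0151]
tcp_rot: [-0.479, -0.521, -0.475, 0.522]
force: [-0.9, -0.3, 0.3]
finger_gap: 0.0787
```

```bash
cat > tips.py <<'E'
from h import *
f=np.load("w.npy",allow_pickle=True).item(); T=pose()
px=np.array([(c,r) for r in range(225,330,3) for c in range(170,470,3)])
P=(bydepth(f,px)-T[:3,3])@T[:3,:3]*1000
for s in (1,-1):
    Q=P[(P[:,0]<-15)&(P[:,0]>-60)&(P[:,2]*s>20)&(np.abs(P[:,2])<46)&(P[:,1]<14)]; Q=Q[np.argsort(-Q[:,0])]; print(s,np.round(Q[2:14],0).tolist())
E
python3 w.py w3;python3 tips.py;  python3 - <<'E'
from h import *
f=np.load("w.npy",allow_pickle=True).item()
for c in ("red",):
  for st,ce,m in seg(f,c):
    r,e,q=fitrect(f,m,.021); print(c,st,np.round(ce),"rect",np.round(r[0],4),np.round(r[1],4),round(r[2],1), "depth z",np.round(np.median(bydepth(f,np.argwhere(m)[:,::-1]),0),4))
E
```

```text
t 3.5 tcp [ 0.508  -0.4342  0.0163] jaw -95.1 gap 0.07830369453334197 [ 0.7 -0.3 -0.2]
1 [[-39.0, -1.0, 39.0], [-39.0, -4.0, 39.0], [-39.0, -9.0, 39.0], [-40.0, -7.0, 39.0], [-40.0, 9.0, 39.0], [-40.0, -10.0, 39.0], [-40.0, 9.0, 42.0], [-41.0, 8.0, 39.0], [-41.0, 7.0, 39.0], [-41.0, 5.0, 39.0], [-41.0, 10.0, 44.0], [-42.0, 10.0, 45.0]]
-1 [[-39.0, 4.0, -39.0], [-40.0, -4.0, -40.0], [-40.0, -2.0, -39.0], [-41.0, -0.0, -39.0], [-41.0, 9.0, -44.0], [-41.0, -6.0, -39.0], [-42.0, 10.0, -45.0], [-42.0, -4.0, -39.0], [-42.0, 10.0, -42.0], [-42.0, 10.0, -41.0], [-42.0, -7.0, -39.0], [-42.0, -12.0, -40.0]]
red [ 270  192  107  100 9048] [322. 240.] rect [ 0.5076 -0.4334] [0.0593 0.0623] 85.0 depth z [ 0.5117 -0.4316  0.0219]
```

View pics/w3.png

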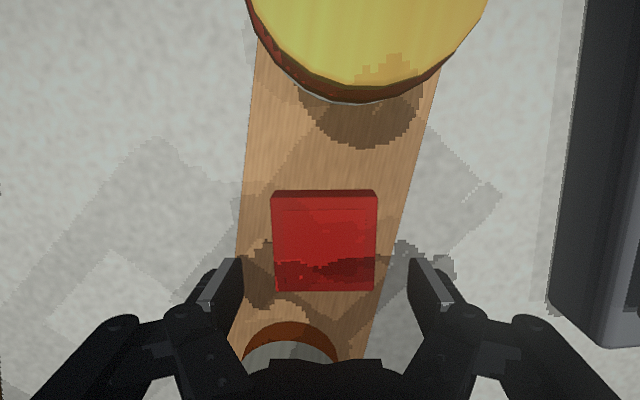

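arm_command:
  rows:
    - [12,0,1,0,0,0,0.92]
    - [24,-1,1,0,0,0,0.92]
    - [32,-1,1,0,0,0,0.92]
    - [36,-1,1,0,0,0,0.92]
    - [38,-1,1,0,0,0,0.92]

```text
time_s: 4.12
tool_pos: [0.5069, -0.4352, -0.0222]
tcp_rot: [-0.48, -0.521, -0.475, 0.522]
force: [-0.0, -0.2, -0.0]
finger_gap: 0.0786
```

```bash
python3 w.py w4;python3 tips.py;  python3 - <<'E'
from h import *
f=np.load("w.npy",allow_pickle=True).item()
for c in ("red",):
  for st,ce,m in seg(f,c):
    r,e,q=fitrect(f,m,.021); print(c,st,np.round(ce),"rect",np.round(r[0],4),np.round(r[1],4),round(r[2],1), "depth z",np.round(np.median(bydepth(f,np.argwhere(m)[:,::-1]),0),4))
f=grab("scene"); save(f,"s4");
a=cv2.imread("pics/s4.png")[60:210,220:420]; cv2.imwrite("pics/s4c.png",cv2.resize(a,None,fx=4,fy=4))
E
```

```text
t 4.175 tcp [ 0.5069 -0.4352 -0.0222] jaw -95.1 gap 0.07829282977049341 [ 0.3 -0.4  0.3]
1 [[-21.0, -43.0, 46.0], [-21.0, -36.0, 45.0], [-22.0, -45.0, 44.0], [-22.0, -38.0, 46.0], [-22.0, -40.0, 39.0], [-22.0, -32.0, 42.0], [-22.0, -38.0, 40.0], [-22.0, -26.0, 43.0], [-22.0, -26.0, 44.0], [-22.0, -40.0, 46.0], [-22.0, -38.0, 39.0], [-22.0, -32.0, 45.0]]
-1 [[-25.0, -32.0, -45.0], [-25.0, -6.0, -41.0], [-25.0, -13.0, -40.0], [-25.0, 13.0, -38.0], [-25.0, 13.0, -40.0], [-25.0, -15.0, -42.0], [-25.0, 10.0, -39.0], [-25.0, 3.0, -41.0], [-25.0, -17.0, -36.0], [-25.0, 13.0, -37.0], [-25.0, 6.0, -40.0], [-25.0, 5.0, -44.0]]
red [217   0  27  34 271] [231.  16.] rect [ 0.6178 -0.4117] [0.0137 0.0039] 28.2 depth z [ 0.5994 -0.4272  0.0888]
red [  252   209   135   125 14265] [319. 268.] rect [ 0.5088 -0.4335] [0.0593 0.0645] 85.5 depth z [ 0.5148 -0.4336  0.0218]
```

View pics/w4.png

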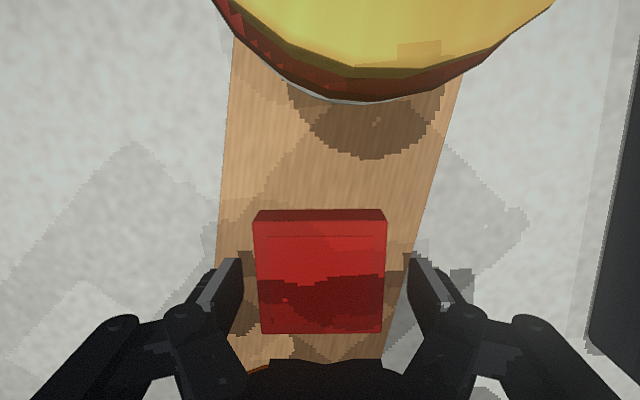

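View pics/s4c.png

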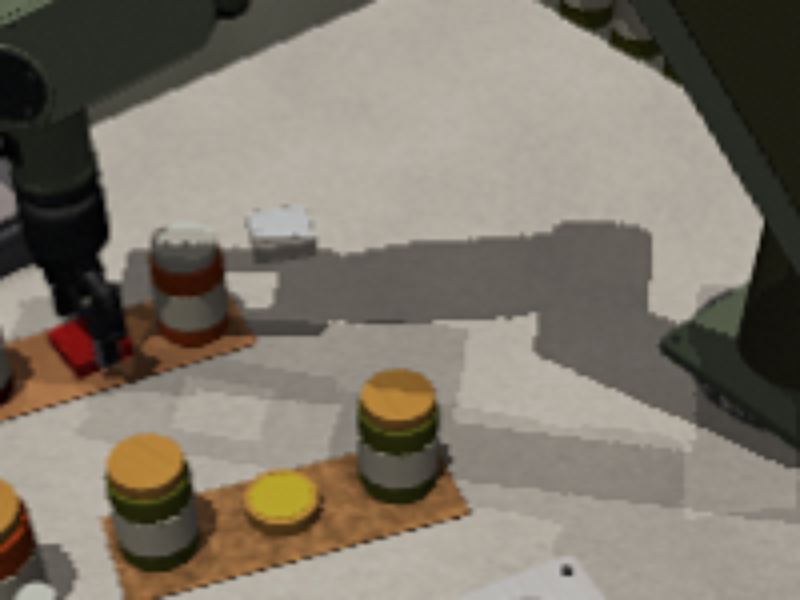

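arm_command:
  rows:
    - [0,0,-1.5,0,0,0,0.92]
    - [0,0,-1.5,0,0,0,0]
    - [0,0,-1.5,0,0,0,0]
    - [0,0,-1.5,0,0,0,0]
    - [0,0,-1.5,0,0,0,0]

```text
time_s: 4.85
tool_pos: [0.5077, -0.4344, -0.0211]
tcp_rot: [-0.48, -0.521, -0.474, 0.522]
force: [-0.3, -0.4, 4.7]
finger_gap: 0.058
```

```bash
python3 w.py w5
```

```text
t 4.9 tcp [ 0.5077 -0.4344 -0.021 ] jaw -95.1 gap 0.0584170983189769 [-0.4  0.2  5.1]
```

View pics/w5.png

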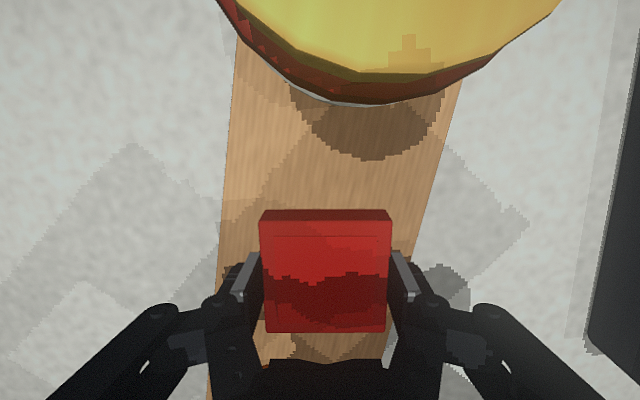

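arm_command:
  rows:
    - [-15,0,0,0,0,0,0]
    - [-60,0,0,0,0,0,0]
    - [-120,0,0,0,0,0,0]
    - [-160,0,0,0,0,0,0]
    - [-160,0,0,0,0,0,0]

```text
time_s: 5.52
tool_pos: [0.5092, -0.4357, 0.1449]
tcp_rot: [-0.484, -0.521, -0.47, 0.522]
force: [0.7, 0.6, -0.7]
finger_gap: 0.0582
```

```bash
python3 w.py w6; python3 - <<'E'
from h import *
f=np.load("w.npy",allow_pickle=True).item(); T=pose()
for st,ce,m in seg(f,"red"):
    if st[4]<3000: continue
    P=(bydepth(f,np.argwhere(m)[:,::-1])-T[:3,3])@T[:3,:3]*1000
    print(st,np.median(P,0).round(1)); x=np.median(P[:,0]); top=P[np.abs(P[:,0]-x)<2.5]
    r=cv2.minAreaRect(top[:,1:].astype(np.float32)); print("lid in tool: x",x.round(1),"yz",r)
    A=np.c_[top[:,1:],np.ones(len(top))]; print("tilt",np.linalg.lstsq(A,top[:,0],rcond=None)[0])
E
```

```text
t 5.575 tcp [ 0.5077 -0.4341  0.1414] jaw -95.1 gap 0.058027134747844794 [-0.6 -0.3 -0.5]
[ 259  210  133   75 8120] [-46.3  18.3   1. ]
lid in tool: x -46.3 yz ((14.565704345703125, 1.841958999633789), (59.49973678588867, 32.273590087890625), 89.91544342041016)
tilt [ 2.66935828e-02  1.56866103e-03 -4.67911643e+01]
```

View pics/w6.png

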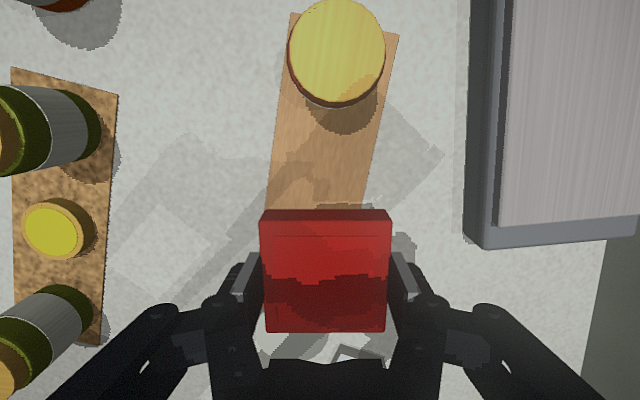

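```bash
python3 - <<'E'
import cv2
a=cv2.imread("pics/w6.png")[200:345,245:405]; cv2.imwrite("pics/w6c.png",cv2.resize(a,None,fx=4,fy=4,interpolation=cv2.INTER_NEAREST))
E
```

View pics/w6c.png

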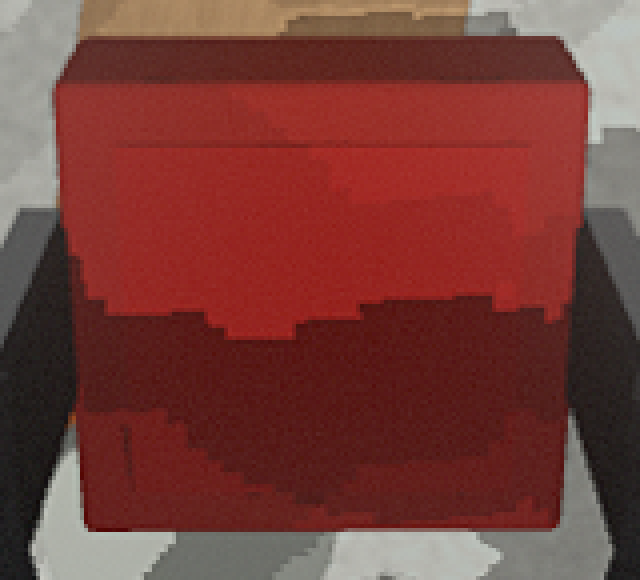

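```bash
cat > pnp.py <<'E'
from h import *
f=np.load("w.npy",allow_pickle=True).item()
c=np.array([[56,83],[588,83],[559,528],[87,528]],float)/4+[245,200]-.5
h=.03
obj=np.array([[-h,-h,0],[h,-h,0],[h,h,0],[-h,h,0]])
ok,rv,tv=cv2.solvePnP(obj,c,K(f),np.array(f["dist_coeffs"],float))
t=f["tool_from_camera"]; print("centre tool mm",(t[:3,:3]@tv.ravel()+t[:3,3])*1000)
Rm=t[:3,:3]@cv2.Rodrigues(rv)[0]; print(Rm.round(3), cv2.projectPoints(obj,rv,tv,K(f),np.array(f["dist_coeffs"],float))[0].reshape(-1,2)-c)
E
python3 pnp.py
```

```text
centre tool mm [-39.15511799  -2.55049125   0.64316606]
[[-0.004 -0.015  1.   ]
 [ 0.002 -1.    -0.015]
 [ 1.     0.002  0.004]] [[ 0.03987622  0.066766  ]
 [-0.01283562 -0.03515879]
 [ 0.05153285  0.01073686]
 [-0.08188016 -0.04611526]]
```

```bash
python3 - <<'E'
from h import *
print(plan([.444,.10,.20],-15), env.sense()["qpos"].round(2))
E
```

```text
[ -64.6 -110.6 -525.7  -80.1    0.8   -0. ] [-0.84  0.44  1.37 -0.    1.32  0.82]
```

arm_command:
  rows:
    - [-25,-5,-40,-5,0,0,0]
    - [-45,-15,-95,-14,0,0,0]
    - [-60,-30,-150,-23,0,0,0]
    - [-65,-45,-205,-32,0,0,0]
    - [-65,-55,-260,-41,0,0,0]
    - [-65,-65,-315,-50,0,0,0]
    - [-65,-78,-370,-59,0,0,0]
    - [-65,-90,-425,-68,0,0,0]
    - [-65,-100,-475,-76,0,0,0]
    - [-65,-111,-515,-80,0.5,0,0]
    - [-65,-111,-526,-80,0.5,0,0]
    - [-65,-111,-526,-80,0.5,0,0]

```text
time_s: 7.08
tool_pos: [0.4428, 0.1003, 0.199]
tcp_rot: [0.701, 0.091, 0.701, -0.094]
force: [1.0, 0.2, -0.9]
finger_gap: 0.0582
```

```bash
python3 w.py w7
```

```text
t 7.125 tcp [0.4431 0.0997 0.1993] jaw -15.2 gap 0.05821682892106212 [-0.2 -1.1 -0.8]
```

View pics/w7.png

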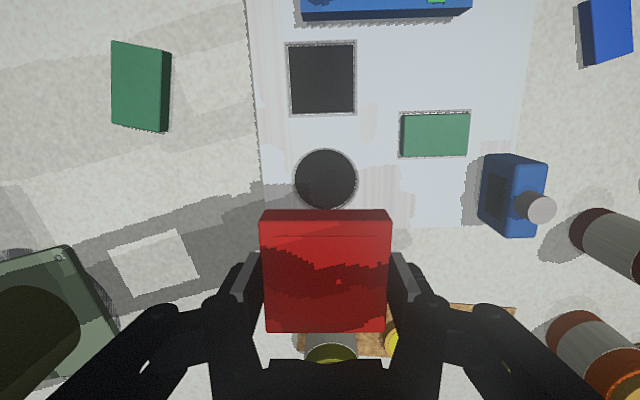

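```bash
cat > nest.py <<'E'
from h import *
import sys
f=np.load("w.npy",allow_pickle=True).item()
cam=f["wfc"][:3,3]; print("cam",cam.round(3))
hsv=cv2.cvtColor(f["color"],cv2.COLOR_RGB2HSV)
thr=int(sys.argv[1]) if len(sys.argv)>1 else 60
m=((f["color"].max(2)<thr)).astype(np.uint8); m=cv2.morphologyEx(m,cv2.MORPH_OPEN,np.ones((3,3)))
n,l,st,ce=cv2.connectedComponentsWithStats(m)
for i in range(1,n):
    if not(1500<st[i,4]<9000): continue
    c=max(cv2.findContours((l==i).astype(np.uint8),cv2.RETR_EXTERNAL,cv2.CHAIN_APPROX_NONE)[0],key=len).reshape(-1,2)
    # contour points are inside pixels: fine
    print(st[i],ce[i].round(1))
    for z in (.05,.042):
        q=onz(f,c,z)[:,:2].astype(np.float32); r=cv2.minAreaRect(q); e=cv2.fitEllipse(q)
        print("  z",z,"rect",np.round(r[0],4),np.round(r[1],4),round(r[2],2),"ell",np.round(e[0],4),np.round(e[1],4))
P=bydepth(f,np.argwhere(f["depth"]>0)[::37,::-1])
E
python3 nest.py
python3 - <<'E'
import cv2
a=cv2.imread("pics/w7.png")[0:215,270:400]; cv2.imwrite("pics/w7c.png",cv2.resize(a,None,fx=2.7,fy=2.7,interpolation=cv2.INTER_NEAREST))
E
```

```text
cam [0.463 0.176 0.37 ]
[   0  285   81  115 6928] [ 32.5 337.6]
  z 0.05 rect [ 0.0258 -0.0247] [0.2064 0.0988] 56.02 ell [ 0.0269 -0.0068] [0.0957 0.2129]
  z 0.042 rect [ 0.0149 -0.0297] [0.2116 0.1013] 56.02 ell [ 0.016  -0.0113] [0.0981 0.2182]
```

View pics/w7c.png

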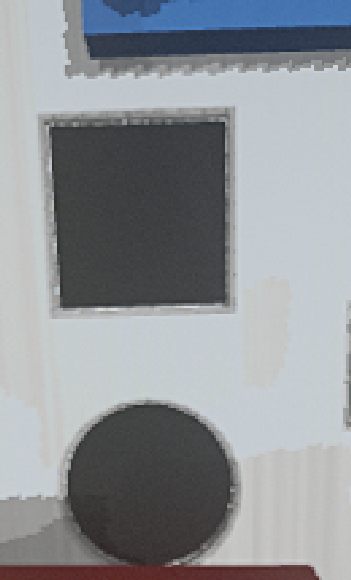

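```bash
python3 nest.py 85; python3 nest.py 110
```

```text
cam [0.463 0.176 0.37 ]
[ 288   45   65   69 4176] [321.2  78.5]
  z 0.05 rect [0.4653 0.1956] [0.0595 0.0594] 76.87 ell [0.4655 0.1957] [0.0692 0.0697]
  z 0.042 rect [0.4654 0.1961] [0.061  0.0609] 76.87 ell [0.4655 0.1963] [0.0709 0.0715]
[ 295  150   60   60 2844] [324.6 179.2]
  z 0.05 rect [0.4428 0.0997] [0.0634 0.0621] 74.89 ell [0.4429 0.1   ] [0.0622 0.0634]
  z 0.042 rect [0.4423 0.0978] [0.0649 0.0636] 74.89 ell [0.4424 0.0982] [0.0638 0.065 ]
[ 478  155   37   80 2009] [495.1 192.5]
  z 0.05 rect [0.6139 0.0357] [0.089  0.0333] 76.46 ell [0.6149 0.038 ] [0.0352 0.0933]
  z 0.042 rect [0.6176 0.0322] [0.0912 0.0341] 76.46 ell [0.6187 0.0346] [0.0361 0.0956]
cam [0.463 0.176 0.37 ]
[ 288   44   66   70 4252] [321.2  78.3]
  z 0.05 rect [0.4658 0.1963] [0.0615 0.0602] 76.74 ell [0.4655 0.1956] [0.0696 0.0702]
  z 0.042 rect [0.4659 0.1968] [0.0631 0.0617] 76.74 ell [0.4655 0.1961] [0.0714 0.072 ]
[ 259  150  130   71 4327] [324.1 190.5]
  z 0.05 rect [0.4401 0.0939] [0.0761 0.1406] 74.87 ell [0.4392 0.0876] [0.0749 0.1418]
  z 0.042 rect [0.4395 0.0918] [0.078  0.1441] 74.87 ell [0.4386 0.0854] [0.0768 0.1454]
[ 477  154   65   82 2982] [501.8 190.8]
  z 0.05 rect [0.6297 0.0317] [0.0913 0.0688] 76.52 ell [0.6251 0.0391] [0.0651 0.0849]
  z 0.042 rect [0.6339 0.0281] [0.0935 0.0705] 76.52 ell [0.6291 0.0357] [0.0667 0.087 ]
[ 568  208   72   77 3541] [608.3 239.8]
  z 0.05 rect [ 0.7467 -0.0558] [0.0588 0.1293] 46.45 ell [ 0.7386 -0.055 ] [0.058  0.1252]
  z 0.042 rect [ 0.7538 -0.0616] [0.0603 0.1325] 46.45 ell [ 0.7455 -0.0607] [0.0594 0.1283]
```

```bash
python3 - <<'E'
from h import *
D=down(-13.1); p=np.array([.4656,.1963,.05])-D@np.array([0,-.0025,.0006]); print(p)
print(plan([p[0],p[1],.05],-13.1))
E
```

```text
[0.46558224 0.19887093 0.05      ]
[ 1.488e+02  1.023e+02 -4.600e+00 -2.100e+00  1.000e-01  2.000e-01]
```

arm_command:
  rows:
    - [0,50,-2,-2,0,0,0]
    - [20,95,-4.6,-2.1,0,0,0]
    - [80,102,-4.6,-2.1,0,0,0]
    - [130,102,-4.6,-2.1,0,0,0]
    - [149,102,-4.6,-2.1,0,0,0]
    - [149,102,-4.6,-2.1,0,0,0]

```text
time_s: 7.88
tool_pos: [0.4639, 0.1966, 0.0475]
tcp_rot: [0.701, 0.079, 0.704, -0.084]
force: [-0.4, 0.6, -0.0]
finger_gap: 0.0577
```

```bash
python3 w.py w8
```

```text
t 7.925 tcp [0.4656 0.1972 0.0492] jaw -13.2 gap 0.05803026441208836 [-0.8 -0.6  0.7]
```

View pics/w8.png

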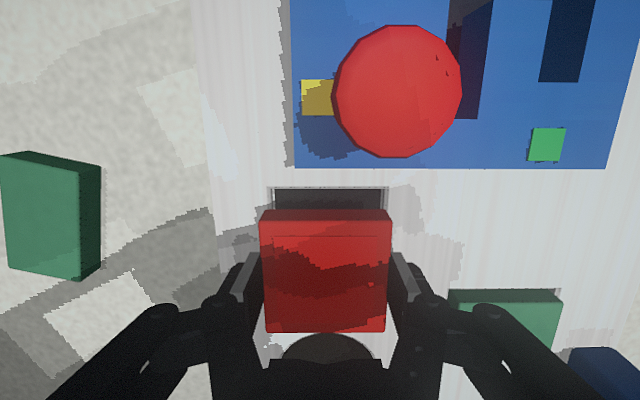

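```bash
python3 - <<'E'
import cv2
a=cv2.imread("pics/w8.png")[175:240,255:400]; cv2.imwrite("pics/w8c.png",cv2.resize(a,None,fx=5,fy=5,interpolation=cv2.INTER_NEAREST))
E
```

```text
(no output)
```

View pics/w8c.png

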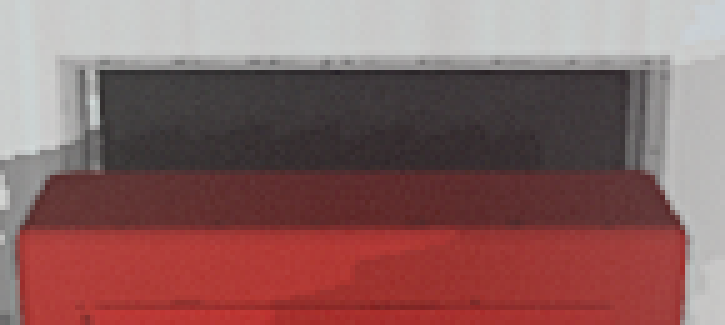

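```bash
python3 - <<'E'
from h import *
f=np.load("w.npy",allow_pickle=True).item(); T=pose(); print(T[:3,3])
def g(px,z): return ((onz(f,px,z)-T[:3,3])@T[:3,:3]*1000).round(1)
o=-.5
print("rim",g([(267+o,186.4+o),(388.6+o,186.4+o)],.05))
print("floor",g([(275.6+o,189+o),(381+o,189+o)],.042))
for x in (20,24,28): print("lid bottom",g([(267+o,209+o),(383.4+o,209+o)],T[2,3]+x/1000))
print("lid top edge",g([(259+o,221+o),(392+o,221+o)],T[2,3]+.042))
E
```

```text
[0.46559974 0.19721243 0.04924297]
rim [[ -1.   32.5 -33.7]
 [ -0.9  32.5  33.7]]
floor [[  7.1  28.8 -30.3]
 [  7.1  28.8  31. ]]
lid bottom [[-20.2  25.8 -30.6]
 [-20.1  25.8  27.9]]
lid bottom [[-24.2  27.1 -29.8]
 [-24.1  27.2  27.1]]
lid bottom [[-28.2  28.5 -29. ]
 [-28.1  28.5  26.3]]
lid top edge [[-42.2  27.7 -30. ]
 [-42.1  27.8  27.7]]
```

```bash
cat >> h.py <<'E'
def tx(f,px,xmm):
    "pixels -> tool-frame mm on plane tool x=xmm"
    t=f["tool_from_camera"]; d=rays(f,np.array(px,float)-.0)@t[:3,:3].T; o=t[:3,3]
    return (o+d*((xmm/1000-o[0])/d[:,0])[:,None])*1000
E
python3 - <<'E'
from h import *
f=np.load("w.npy",allow_pickle=True).item(); T=pose(); print(T.round(4), f["cx"],f["cy"],f["dist_coeffs"])
o=-.5
for dz in (0,3):
  print("rim",tx(f,[(267+o,186.4+o),(388.6+o,186.4+o)],-1+dz).round(1).tolist(),"floor",tx(f,[(275.6+o,189+o),(381+o,189+o)],7+dz).round(1).tolist())
for x in (-42,-39,-37): print("lid",x,tx(f,[(258.6+o,221+o),(392+o,221+o)],x).round(1).tolist())
for x in (-24,-21,-19): print("lidbot",x,tx(f,[(267+o,209+o),(383.4+o,209+o)],x).round(1).tolist())
d=f["depth"]; print(d[150,250],d[260,430-0], d[280,320])
print(bydepth(f,[(250,150),(420,180),(300,180),(450,200)]).round(4))
E
```

```text
[[-7.000e-04  2.280e-01  9.737e-01  4.656e-01]
 [-5.400e-03  9.736e-01 -2.280e-01  1.972e-01]
 [-1.000e+00 -5.500e-03  6.000e-04  4.920e-02]
 [ 0.000e+00  0.000e+00  0.000e+00  1.000e+00]] 324.9864401115152 203.16913416670442 [-0.01885281  0.          0.          0.          0.        ]
rim [[-1.0, 33.0, -32.5], [-1.0, 33.0, 35.6]] floor [[7.0, 29.3, -29.1], [7.0, 29.3, 32.9]]
rim [[2.0, 32.2, -33.1], [2.0, 32.2, 36.2]] floor [[10.0, 28.5, -29.6], [10.0, 28.5, 33.4]]
lid -42 [[-42.0, 27.9, -29.3], [-42.0, 27.9, 29.5]]
lid -39 [[-39.0, 26.8, -29.9], [-39.0, 26.7, 30.2]]
lid -37 [[-37.0, 26.0, -30.4], [-37.0, 26.0, 30.6]]
lidbot -24 [[-24.0, 27.4, -28.8], [-24.0, 27.4, 28.9]]
lidbot -21 [[-21.0, 26.4, -29.4], [-21.0, 26.4, 29.5]]
lidbot -19 [[-19.0, 25.7, -29.7], [-19.0, 25.7, 29.9]]
0.16806513 0.18731028 0.14631595
[[0.4372 0.2576 0.0498]
 [0.5234 0.2207 0.0507]
 [0.4593 0.2357 0.0508]
 [0.5385 0.2051 0.0498]]
```

arm_command:
  rows:
    - [8,2,1.8,0,0,0,0]
    - [15,2,1.8,0,0,0,0]
    - [15,2,1.8,0,0,0,0]

```text
time_s: 8.3
tool_pos: [0.4676, 0.1985, 0.034]
tcp_rot: [0.702, 0.079, 0.703, -0.083]
force: [-0.4, 0.4, 0.1]
finger_gap: 0.058
```

```bash
python3 w.py w9;  python3 - <<'E'
import cv2
a=cv2.imread("pics/w9.png")[170:340,245:405]; cv2.imwrite("pics/w9c.png",cv2.resize(a,None,fx=4.5,fy=3.5,interpolation=cv2.INTER_NEAREST))
E
```

```text
t 8.35 tcp [0.4677 0.1987 0.0343] jaw -13.2 gap 0.05793794691567862 [ 0.6 -0.6 -1.1]
```

View pics/w9c.png

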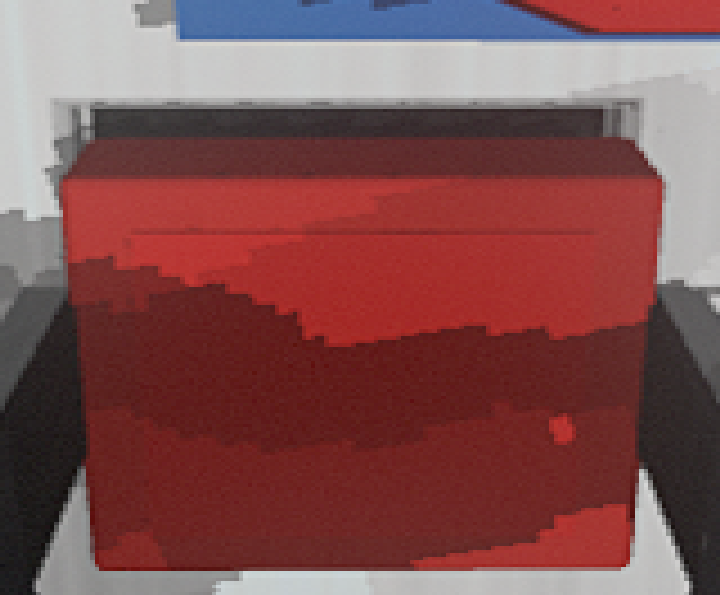

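```bash
python3 - <<'E'
from h import *
f=np.load("w.npy",allow_pickle=True).item(); T=pose(); z=T[2,3]*1000; print(z)
cx=lambda a:a/4.5+245-.5
cy=lambda a:a/3.5+170-.5
print("rim",tx(f,[(cx(55),cy(100)),(cx(643),cy(100))],z-50).round(1).tolist(),"floor",tx(f,[(cx(95),cy(108)),(cx(603),cy(108))],z-42).round(1).tolist())
print("lid",tx(f,[(cx(62),cy(180)),(cx(662),cy(180))],-39).round(1).tolist())
print("lidbot",tx(f,[(cx(88),cy(138)),(cx(636),cy(138))],-21).round(1).tolist())
print(np.array(f["depth"])[180:200:4,330])
E
```

```text
34.27035952263373
rim [[-15.7, 30.3, -35.1], [-15.7, 30.3, 32.5]] floor [[-7.7, 26.6, -32.2], [-7.7, 26.6, 29.4]]
lid [[-39.0, 26.5, -29.9], [-39.0, 26.5, 30.2]]
lidbot [[-21.0, 26.2, -30.6], [-21.0, 26.1, 31.0]]
[0.12788098 0.15971982 0.16003276 0.16064279 0.16024135]
```

arm_command:
  rows:
    - [0,0,-1.4,0,0,0,0]
    - [4,0,-1.4,0,0,0,0]
    - [8,0,-1.4,0,0,0,0]
    - [8,0,-1.4,0,0,0,0]

```text
time_s: 8.85
tool_pos: [0.4658, 0.1988, 0.0257]
tcp_rot: [0.702, 0.079, 0.703, -0.083]
force: [-0.3, 0.3, 0.8]
finger_gap: 0.0584
```

```bash
python3 w.py w10;  python3 - <<'E'
import cv2
a=cv2.imread("pics/w10.png")[170:340,245:405]; cv2.imwrite("pics/w10c.png",cv2.resize(a,None,fx=4.5,fy=3.5,interpolation=cv2.INTER_NEAREST))
E
```

```text
t 8.9 tcp [0.4661 0.1989 0.0259] jaw -13.2 gap 0.05783823379522246 [ 0.7 -0.3  0.2]
```

View pics/w10c.png

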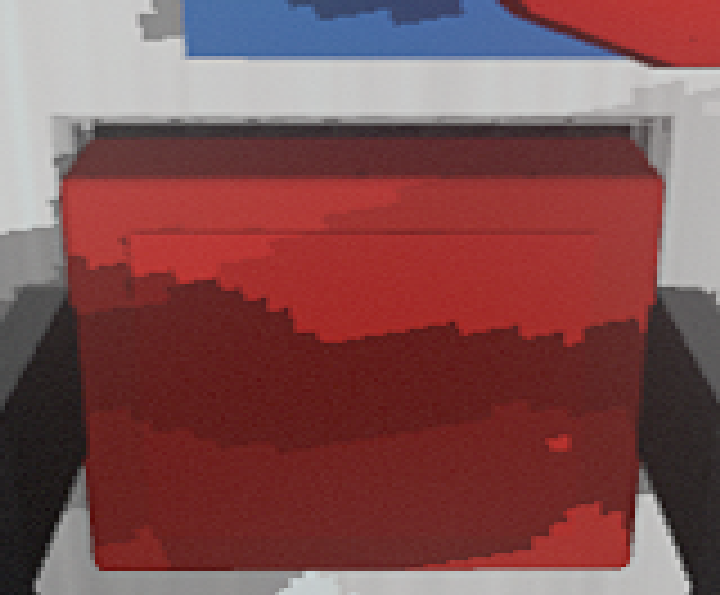

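arm_command:
  rows:
    - [2,0,0,0,0,0,0]
    - [4,0,0,0,0,0,0]
    - [5,0,0,0,0,0,0]

```text
time_s: 9.28
tool_pos: [0.466, 0.1988, 0.0208]
tcp_rot: [0.702, 0.079, 0.703, -0.083]
force: [0.1, 0.4, -1.0]
finger_gap: 0.0579
```

arm_command:
  rows:
    - [1,0,0,0,0,0,0]
    - [2,0,0,0,0,0,0]
    - [3,0,0,0,0,0,0]

```text
time_s: 9.65
tool_pos: [0.466, 0.1987, 0.0181]
tcp_rot: [0.702, 0.079, 0.703, -0.083]
force: [-3.3, -2.0, 7.7]
finger_gap: 0.0583
```

```bash
python3 w.py w11;  python3 - <<'E'
import cv2
a=cv2.imread("pics/w11.png")[170:340,245:405]; cv2.imwrite("pics/w11c.png",cv2.resize(a,None,fx=4.5,fy=3.5,interpolation=cv2.INTER_NEAREST))
E
```

```text
t 9.7 tcp [0.466  0.1987 0.0181] jaw -13.2 gap 0.05811353799012648 [-0.6 -0.8  3.9]
```

View pics/w11c.png

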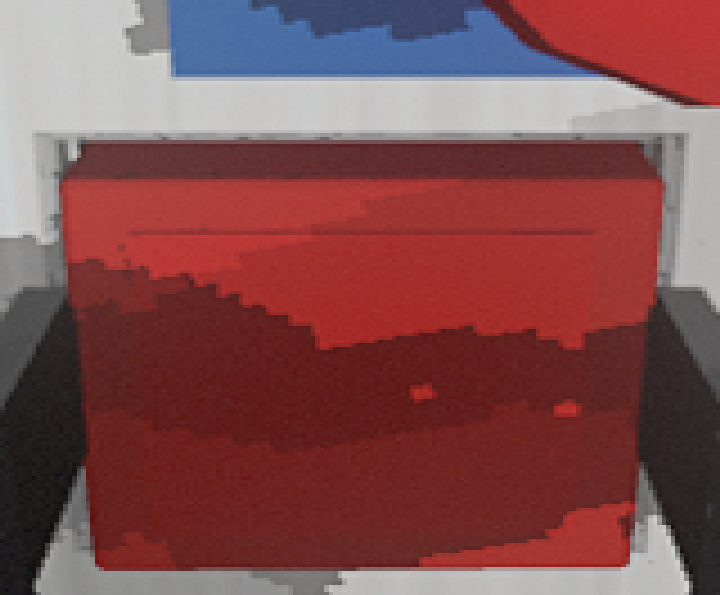

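arm_command:
  rows:
    - [0,0,0,0,0,0,0.8]
    - [0,0,0,0,0,0,0.8]
    - [0,0,0,0,0,0,0.9]
    - [-50,0,0,0,0,0,0.9]
    - [-110,-5,0,0,0,0,1]
    - [-150,-30,0,0,0,0,1]
    - [-150,-60,0,0,0,0,1]
    - [-150,-60,0,0,0,0,1]

```text
time_s: 10.7
tool_pos: [0.4525, 0.1402, 0.1691]
tcp_rot: [0.702, 0.08, 0.702, -0.084]
force: [-0.5, -0.5, -0.4]
finger_gap: 0.0854
```

```bash
python3 w.py w12; python3 nest.py 85; python3 - <<'E'
from h import *
f=np.load("w.npy",allow_pickle=True).item()
for st,ce,m in seg(f,"red"):
    r,e,q=fitrect(f,m,.06); print(st,np.round(r[0],4),np.round(r[1],4),r[2],np.round(np.median(bydepth(f,np.argwhere(m)[:,::-1]),0),4))
E
```

```text
t 10.75 tcp [0.4524 0.1409 0.1685] jaw -13.3 gap 0.08531031413908419 [ 0.1 -0.1  0.4]
cam [0.47  0.216 0.34 ]
[ 325    0   86   46 2014] [369.9  20.2]
  z 0.05 rect [0.5191 0.2681] [0.0332 0.0697] 76.89 ell [0.5187 0.2718] [0.0338 0.0727]
  z 0.042 rect [0.5204 0.2695] [0.0341 0.0716] 76.89 ell [0.52   0.2734] [0.0348 0.0747]
[ 292  196   66   59 3010] [324.4 225. ]
  z 0.05 rect [0.4432 0.1013] [0.0621 0.065 ] 76.65 ell [0.4431 0.1013] [0.0616 0.0644]
  z 0.042 rect [0.4425 0.0981] [0.0638 0.0668] 76.65 ell [0.4424 0.0981] [0.0633 0.0662]
[ 483  207   69   91 3128] [507.4 244.2]
  z 0.05 rect [0.6171 0.0308] [0.0966 0.0657] 60.51 ell [0.6236 0.0353] [0.0601 0.1009]
  z 0.042 rect [0.6212 0.0256] [0.0992 0.0676] 60.51 ell [0.6278 0.0303] [0.0617 0.1037]
[ 574  256   66   83 3245] [610.7 290.6]
  z 0.05 rect [ 0.7414 -0.0529] [0.0528 0.1341] 41.38 ell [ 0.7315 -0.0491] [0.0507 0.1289]
  z 0.042 rect [ 0.7488 -0.0603] [0.0543 0.1378] 41.38 ell [ 0.7387 -0.0565] [0.0521 0.1325]
[328   0  51  20 746] [0.508  0.2781] [0.0133 0.039 ] 76.83174896240234 [0.4972 0.2613 0.1403]
[ 290   89   70   70 4707] [0.466  0.1973] [0.0583 0.0587] 76.7304916381836 [0.4666 0.1988 0.061 ]
```

View pics/w12.png

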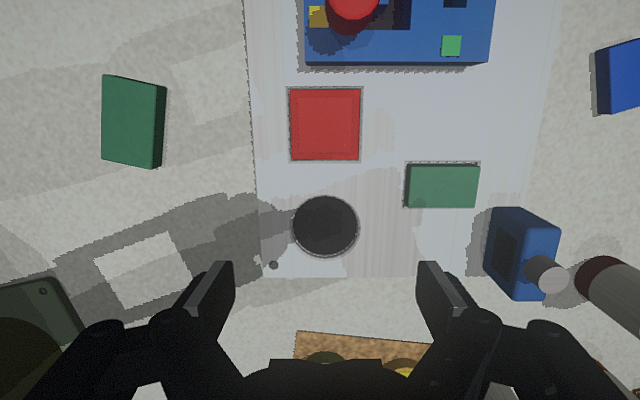

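```bash
python3 - <<'E'
from h import *
print(plan([.49,-.157,.12],-108))
E
```

```text
[ 5.010e+01 -2.811e+02  1.050e+02 -8.530e+01 -3.000e-01  2.000e-01]
```

arm_command:
  rows:
    - [0,-40,10,-8,0,0,1]
    - [5,-80,25,-18,0,0,1]
    - [10,-120,45,-28,0,0,1]
    - [15,-160,60,-38,0,0,1]
    - [20,-200,75,-48,0,0,1]
    - [25,-240,90,-58,0,0,1]
    - [30,-270,100,-68,0,0,1]
    - [40,-281,105,-78,0,0,1]
    - [50,-281,105,-85.3,0,0,1]
    - [50,-281,105,-85.3,0,0,1]
    - [50,-281,105,-85.3,0,0,1]

```text
time_s: 12.12
tool_pos: [0.4903, -0.1563, 0.1198]
tcp_rot: [0.57, -0.416, 0.574, 0.415]
force: [0.5, -0.2, 0.2]
finger_gap: 0.0854
```

```bash
cat > gold.py <<'E'
from h import *
f=np.load("w.npy",allow_pickle=True).item()
T=pose(); print(f["wfc"][:3,3])
for st,ce,m in seg(f,"gold"):
    r,e,q=fitrect(f,m,.021); P=bydepth(f,np.argwhere(m)[:,::-1])
    c=(f["tool_from_camera"]@np.linalg.inv(f["wfc"])@np.r_[e[0],.021,1])[:3]*1000
    print(st,"ell",np.round(e[0],4),np.round(e[1],4),"depth",np.round(np.median(P,0),4),"in tool",c.round(1))
E
python3 w.py w13; python3 gold.py
```

```text
t 12.175 tcp [ 0.4904 -0.1565  0.1202] jaw 72.0 gap 0.0856436409321809 [ 0.6  0.4 -0.6]
[ 0.41674415 -0.13195496  0.29122944]
[ 296  166   59   57 2575] ell [ 0.4907 -0.1577] [0.051 0.052] depth [ 0.4896 -0.1573  0.0224] in tool [98.8 -0.9 -0.7]
```

View pics/w13.png

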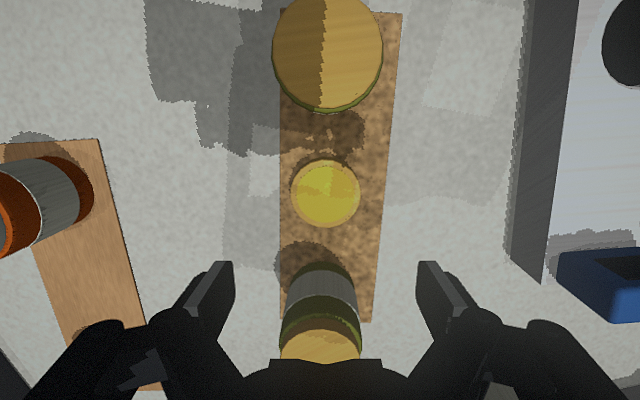

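```bash
python3 - <<'E'
from h import *
f=np.load("w.npy",allow_pickle=True).item()
print(tx(f,[(328,50)],20).round(), "near jar band edge", tx(f,[(322,262)],120-0).round(), tx(f,[(320,350)],20).round())
for t in("jar_a1","jar_a2"):
    for r in spot_point(t,f)[:2]: print(t,r["conf"],r["pixel"],tx(f,[r["pixel"]],120).round())
E
```

```text
[[ 20. 106.   1.]] near jar band edge [[120. -80.  -4.]] [[  20. -100.   -4.]]
jar_a1 0.79 [324.1, 69.7] [[120. 105.  -1.]]
jar_a1 0.66 [322.7, 290.5] [[ 120. -114.   -3.]]
jar_a2 0.79 [324.1, 69.7] [[120. 105.  -1.]]
jar_a2 0.66 [322.7, 290.5] [[ 120. -114.   -3.]]
```

arm_command:
  rows:
    - [40,-1,-1,0,0,0,1]
    - [90,-1,-1,0,0,0,1]
    - [120,-1,-1,0,0,0,1]
    - [135,-1,-1,0,0,0,1]
    - [141,-1,-1,0,0,0,1]
    - [141,-1,-1,0,0,0,1]

```text
time_s: 13.02
tool_pos: [0.4919, -0.1591, -0.0197]
tcp_rot: [0.571, -0.418, 0.573, 0.414]
force: [-0.0, -0.5, 0.5]
finger_gap: 0.0852
```

```bash
python3 w.py w14; python3 gold.py
```

```text
t 13.075 tcp [ 0.4922 -0.1593 -0.0193] jaw 72.0 gap 0.08557941297788063 [0.2 0.  0.4]
[ 0.41788507 -0.13456585  0.15147699]
[ 274  222  110   98 8357] ell [ 0.4911 -0.1575] [0.0509 0.052 ] depth [ 0.489  -0.1568  0.0223] in tool [-40.7   1.2   1. ]
```

View pics/w14.png

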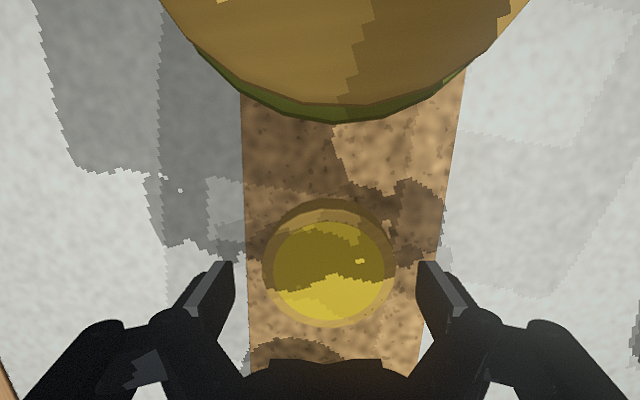

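arm_command:
  rows:
    - [2,1.2,1,0,0,0,1]
    - [2,1.2,1,0,0,0,1]
    - [2,1.2,1,0,0,0,0]
    - [2,1.2,1,0,0,0,0]
    - [2,1.2,1,0,0,0,0]
    - [2,1.2,1,0,0,0,0]
    - [2,1.2,1,0,0,0,0]

```text
time_s: 13.95
tool_pos: [0.492, -0.1583, -0.0203]
tcp_rot: [0.571, -0.418, 0.573, 0.413]
force: [-1.1, 0.2, 6.2]
finger_gap: 0.0611
```

```bash
python3 w.py w15; python3 gold.py
```

```text
t 14.0 tcp [ 0.492  -0.1583 -0.0202] jaw 72.0 gap 0.06096005959539648 [-1.1  1.4  7.2]
[ 0.41773084 -0.13360739  0.15075054]
[ 272  224  109   98 7914] ell [ 0.4912 -0.1585] [0.0477 0.0532] depth [ 0.4893 -0.1572  0.0222] in tool [-41.3   0.6  -0.7]
```

View pics/w15.png

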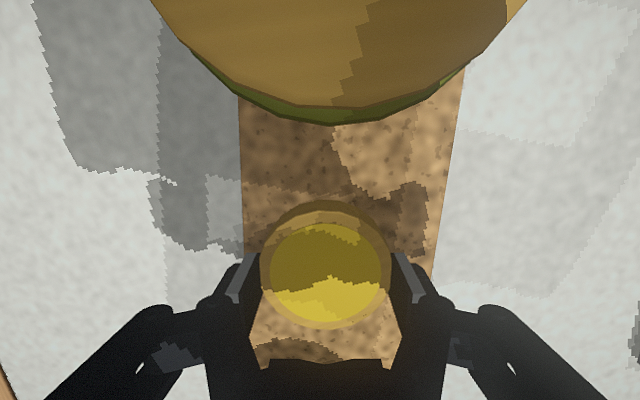

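arm_command:
  rows:
    - [-15,0,0,0,0,0,0]
    - [-60,0,0,0,0,0,0]
    - [-120,0,0,0,0,0,0]
    - [-160,0,0,0,0,0,0]
    - [-160,0,0,0,0,0,0]

```text
time_s: 14.62
tool_pos: [0.4951, -0.1588, 0.1452]
tcp_rot: [0.573, -0.422, 0.571, 0.41]
force: [0.6, 0.5, -0.8]
finger_gap: 0.0611
```

```bash
python3 w.py w16; python3 - <<'E'
from h import *
print(plan([.425,.02,.18],-13.2))
T=pose(); print(T[:3,3])
a=cv2.imread("pics/w16.png")[190:345,245:405]; cv2.imwrite("pics/w16c.png",cv2.resize(a,None,fx=4,fy=3.8,interpolation=cv2.INTER_NEAREST))
E
```

```text
t 14.675 tcp [ 0.4931 -0.1578  0.1424] jaw 72.0 gap 0.061152094991990265 [-0.1 -0.2  0.3]
[-3.980e+01  1.193e+02  1.479e+02  8.520e+01  1.000e-01  8.000e-01]
[ 0.49309966 -0.15783474  0.14239365]
```

View pics/w16c.png

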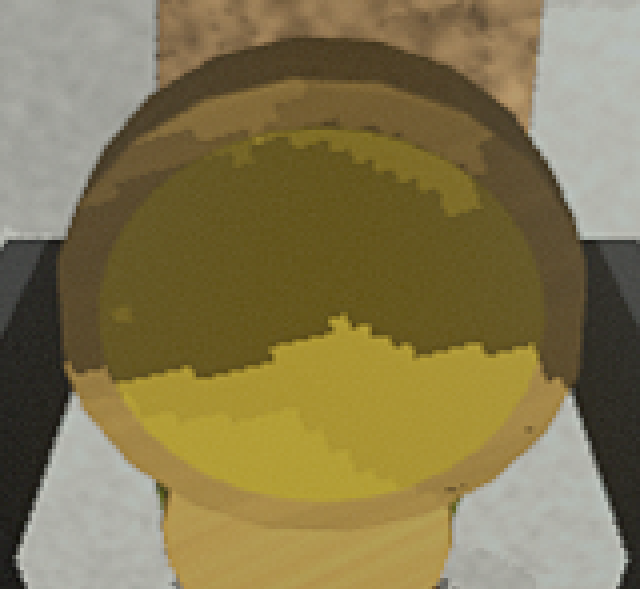

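```bash
python3 - <<'E'
from h import *
f=np.load("w.npy",allow_pickle=True).item()
cx=lambda a:a/4+245-.5
cy=lambda a:a/3.8+190-.5
for x in (-44,-41,-38):
    a=tx(f,[(cx(322),cy(80)),(cx(322),cy(528)),(cx(60),cy(290)),(cx(585),cy(290))],x)
    b=tx(f,[(cx(321),cy(128)),(cx(321),cy(500)),(cx(98),cy(310)),(cx(543),cy(310))],x)
    print(x,"outer y",a[:2,1].round(1),a[:2,1].mean().round(1),"z",a[2:,2].round(1),"inner y",b[:2,1].round(1),b[:2,1].mean().round(1),b[2:,2].round(1))
E
```

```text
-44 outer y [ 33.5 -27.5] 3.0 z [-30.4  29.4] inner y [ 27.7 -23.2] 2.3 [-26.2  24.8]
-41 outer y [ 32.5 -30. ] 1.3 z [-31.1  30.1] inner y [ 26.6 -25.6] 0.5 [-26.8  25.4]
-38 outer y [ 31.5 -32.5] -0.5 z [-31.8  30.8] inner y [ 25.4 -27.9] -1.3 [-27.4  26. ]
```

```bash
python3 - <<'E'
from h import *
print(plan([.443,.0995,.05],-13.2))
E
```

```text
[8.950e+01 1.279e+02 2.300e+02 8.520e+01 1.000e-01 8.000e-01]
```

arm_command:
  rows:
    - [0,15,30,8,0,0,0]
    - [0,30,60,18,0,0,0]
    - [0,48,90,28,0,0,0]
    - [0,64,120,38,0,0,0.0]
    - [0,82,150,48,0,0,0]
    - [0,98,180,58,0,0,0]
    - [0,114,205,68,0,0,0]
    - [0,128,230,78,0,0,0]
    - [20,128,230,85.2,0,0.8,0]
    - [60,128,230,85.2,0,0.8,0]
    - [88,128,230,85.2,0,0.8,0]
    - [90,128,230,85.2,0,0.8,0]

```text
time_s: 16.18
tool_pos: [0.4386, 0.0994, 0.046]
tcp_rot: [0.699, 0.081, 0.705, -0.081]
force: [-0.5, 0.9, 0.3]
finger_gap: 0.061
```

```bash
python3 w.py w17;  python3 - <<'E'
import cv2
a=cv2.imread("pics/w17.png")[165:340,245:405]; cv2.imwrite("pics/w17c.png",cv2.resize(a,None,fx=4,fy=3.4,interpolation=cv2.INTER_NEAREST))
E
```

```text
t 16.225 tcp [0.4405 0.0994 0.0475] jaw -13.2 gap 0.061086070757876566 [-0.3  0.5 -0.5]
```

View pics/w17c.png

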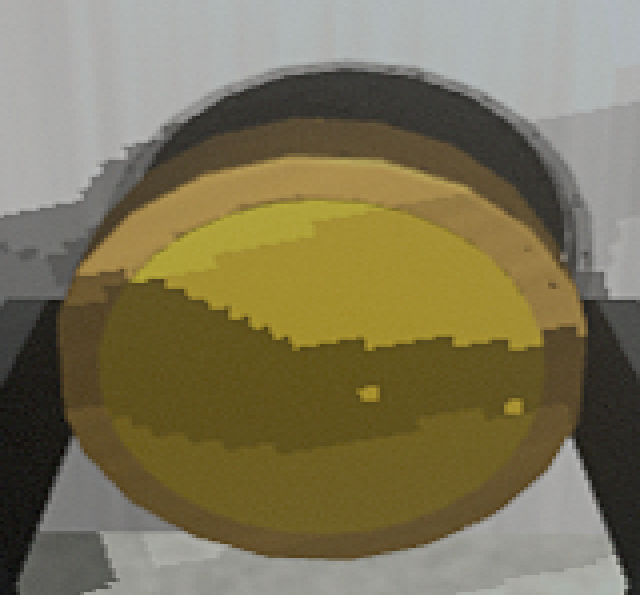

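View pics/w17.png

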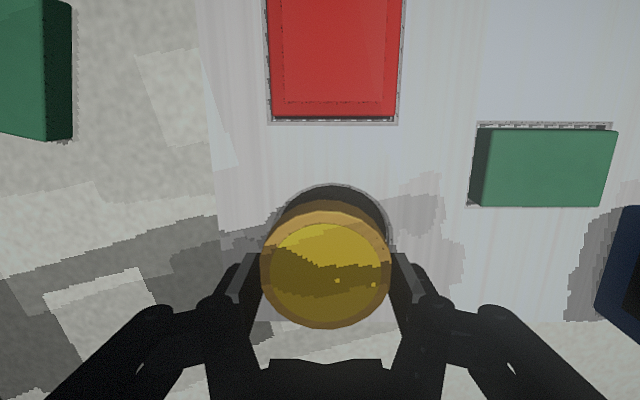

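```bash
cat > circ.py <<'E'
from h import *
from scipy.optimize import least_squares
def circ(f,pts,x,r):
    q=tx(f,pts,x)[:,1:]
    s=least_squares(lambda p:np.hypot(q[:,0]-p[0],q[:,1]-p[1])-r,[0,0]); s2=least_squares(lambda p:np.hypot(q[:,0]-p[0],q[:,1]-p[1])-p[2],[0,0,r])
    return s.x.round(2),np.abs(s.fun).max().round(2),s2.x.round(2)
E
python3 - <<'E'
from circ import *
f=np.load("w.npy",allow_pickle=True).item(); z=pose()[2,3]*1000; print(z)
p=np.array([(190,118),(270,80),(350,70),(430,82),(500,113),(545,155),(566,215)],float)/[4,3.4]+[244.5,164.5]
print("floor",circ(f,p,z-42,34))
p=np.array([(345,62),(430,74),(500,103),(560,155),(590,225)],float)/[4,3.4]+[244.5,164.5]
print("rim",circ(f,p,z-50,34))
# lid top edge and bottom far edge
p=np.array([(130,215),(200,175),(320,156),(440,178),(520,228),(585,340),(60,340),(322,557),(450,530),(200,530)],float)/[4,3.4]+[244.5,164.5]
print("lid top",circ(f,p,-39,32),circ(f,p,-41,32))
p=np.array([(150,180),(220,138),(320,118),(420,134),(500,176)],float)/[4,3.4]+[244.5,164.5]
print("lid bot",circ(f,p,-21,32),circ(f,p,-23,32))
E
```

```text
47.4795718812935
floor (array([-1.92,  4.22]), np.float64(0.51), array([-2.41,  4.06, 34.42]))
rim (array([0.84, 5.41]), np.float64(0.38), array([-0.91,  4.  , 36.01]))
lid top (array([-0.08,  0.06]), np.float64(1.07), array([ 0.07,  0.07, 31.48])) (array([0.95, 0.05]), np.float64(1.66), array([ 1.24,  0.07, 31.01]))
lid bot (array([-0.89,  0.84]), np.float64(0.19), array([-0.05,  0.83, 31.27])) (array([-0.35,  0.84]), np.float64(0.25), array([ 0.98,  0.82, 30.85]))
```

arm_command:
  rows:
    - [6,-0.8,3.3,0,0,0,0]
    - [13,-0.8,3.3,0,0,0,0]
    - [13,-0.8,3.3,0,0,0,0]

```text
time_s: 16.6
tool_pos: [0.4433, 0.0979, 0.0343]
tcp_rot: [0.701, 0.081, 0.704, -0.081]
force: [-0.8, -0.1, -0.7]
finger_gap: 0.0612
```

```bash
python3 w.py w18;  python3 - <<'E'
import cv2
a=cv2.imread("pics/w18.png")[165:340,245:405]; cv2.imwrite("pics/w18c.png",cv2.resize(a,None,fx=4,fy=3.4,interpolation=cv2.INTER_NEAREST))
E
```

```text
t 16.65 tcp [0.4435 0.0979 0.0346] jaw -13.2 gap 0.061073493055817746 [ 0.2  0.6 -0.1]
```

View pics/w18c.png

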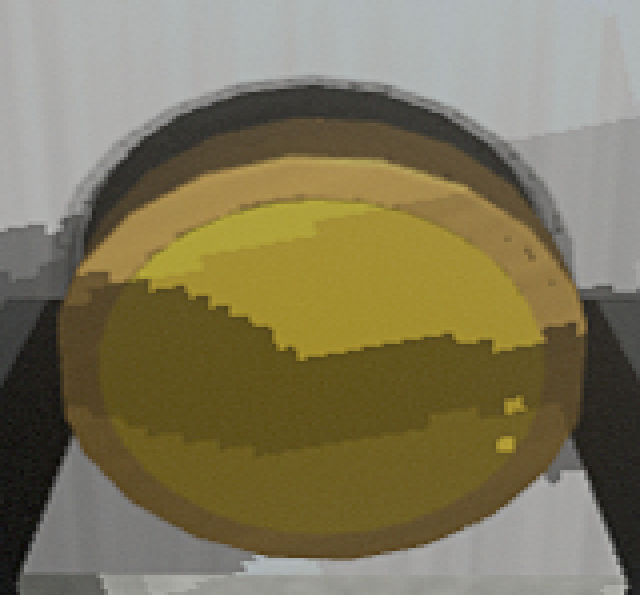

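```bash
python3 - <<'E'
from circ import *
f=np.load("w.npy",allow_pickle=True).item(); z=pose()[2,3]*1000; print(z)
F=lambda l:np.array(l,float)/[4,3.4]+[244.5,164.5]
p=F([(92,225),(125,165),(180,118),(250,92),(320,85),(390,94),(460,118),(515,160),(540,195)])
print("floor",circ(f,p,z-42,34))
p=F([(70,235),(100,170),(150,125),(220,90),(320,75),(420,92),(500,132),(550,190),(573,250)])
print("rim",circ(f,p,z-50,34))
p=F([(150,175),(220,136),(320,118),(420,134),(500,176)])
print("lid bot",circ(f,p,-21,32),circ(f,p,-23,32))
E
```

```text
34.566819824019625
floor (array([-1.22,  0.19]), np.float64(0.34), array([-1.24,  0.19, 34.02]))
rim (array([ 2.6, -0.1]), np.float64(0.62), array([ 1.63, -0.14, 34.74]))
lid bot (array([-0.73,  0.46]), np.float64(0.09), array([-0.9 ,  0.46, 32.15])) (array([-0.18,  0.46]), np.float64(0.08), array([ 0.14,  0.46, 31.72]))
```

arm_command:
  rows:
    - [2,0.7,-0.2,0,0,0,0]
    - [6,0.7,-0.2,0,0,0,0]
    - [9,0.7,-0.2,0,0,0,0]
    - [11,0.7,-0.2,0,0,0,0]
    - [12,0.7,-0.2,0,0,0,0]

```text
time_s: 17.27
tool_pos: [0.4433, 0.0986, 0.0224]
tcp_rot: [0.701, 0.081, 0.704, -0.081]
force: [-0.6, -0.5, -0.1]
finger_gap: 0.0612
```

```bash
python3 w.py w19;  python3 - <<'E'
import cv2
a=cv2.imread("pics/w19.png")[165:340,245:405]; cv2.imwrite("pics/w19c.png",cv2.resize(a,None,fx=4,fy=3.4,interpolation=cv2.INTER_NEAREST))
E
```

```text
t 17.325 tcp [0.4433 0.0986 0.0223] jaw -13.2 gap 0.06103224853770394 [-0.3 -0.7 -0.1]
```

View pics/w19c.png

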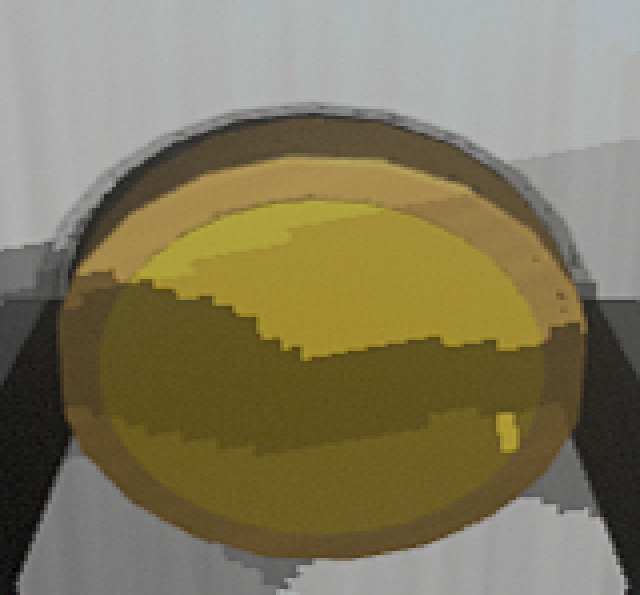

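Centred and already entering the nest with no force. Continue to the floor.

arm_command:
  rows:
    - [1.5,0,0,0,0,0,0]
    - [3,0,0,0,0,0,0]
    - [4,0,0,0,0,0,0]

```text
time_s: 17.7
tool_pos: [0.4433, 0.0986, 0.0188]
tcp_rot: [0.7, 0.081, 0.704, -0.081]
force: [-3.2, 0.2, 9.3]
finger_gap: 0.0609
```

arm_command:
  rows:
    - [0,0,0,0,0,0,0.85]
    - [0,0,0,0,0,0,0.85]
    - [0,0,0,0,0,0,0.95]
    - [-50,0,0,0,0,0,1]
    - [-110,0,0,0,0,0,1]
    - [-170,15,10,0,0,0,1]
    - [-170,40,20,0,0,0,1]
    - [-170,40,20,0,0,0,1]

```text
time_s: 18.7
tool_pos: [0.4737, 0.1337, 0.1895]
tcp_rot: [0.701, 0.081, 0.704, -0.08]
force: [-0.2, 0.1, -0.1]
finger_gap: 0.0858
```

```bash
cat > chk.py <<'E'
from h import *
f=np.load("w.npy",allow_pickle=True).item()
for c,z in (("red",.06),("gold",.06),("red",.14)):
  for st,ce,m in seg(f,c,600):
    r,e,q=fitrect(f,m,z); print(c,z,st,"rect",np.round(r[0],4),np.round(r[1],4),round(r[2],1),"ell",np.round(e[0],4),np.round(e[1],4),"depth",np.round(np.median(bydepth(f,np.argwhere(m)[:,::-1]),0),4))
E
python3 w.py w20; python3 chk.py
```

```text
t 18.75 tcp [0.4723 0.1329 0.1882] jaw -13.1 gap 0.08551815697001498 [-0.  -1.2 -0.5]
red 0.06 [292   0  49  26 997] rect [0.5003 0.2823] [0.0189 0.0404] 76.8 ell [0.5006 0.2836] [0.0203 0.0426] depth [0.498  0.2638 0.1403]
red 0.06 [ 269   89   65   66 4075] rect [0.4658 0.1971] [0.0586 0.0588] 77.4 ell [0.466  0.1972] [0.0677 0.0686] depth [0.4664 0.1984 0.061 ]
red 0.14 [292   0  49  26 997] rect [0.4981 0.2627] [0.0139 0.0296] 76.8 ell [0.4983 0.2637] [0.0149 0.0313] depth [0.498  0.2638 0.1403]
red 0.14 [ 269   89   65   66 4075] rect [0.4727 0.2002] [0.043  0.0432] 77.4 ell [0.4729 0.2002] [0.0497 0.0504] depth [0.4664 0.1984 0.061 ]
```

View pics/w20.png

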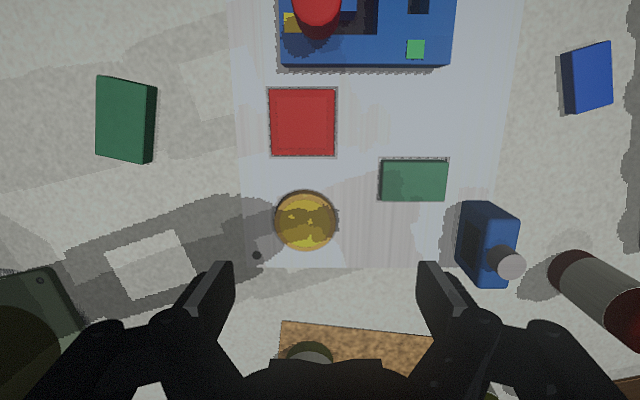

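```bash
python3 - <<'E'
from h import *
f=np.load("w.npy",allow_pickle=True).item()
def pl(c,r):
    yy,xx=np.mgrid[:400,:640]; m=(xx-c)**2+(yy-r)**2<r0**2
    P=bydepth(f,np.argwhere(m)[:,::-1]); s=np.linalg.lstsq(np.c_[P[:,:2]-P[:,:2].mean(0),np.ones(len(P))],P[:,2],rcond=None)[0]; print(c,r,P.mean(0).round(4),"slope",s.round(4))
for c,r,r0 in ((305,220,24),(303,121,26),(414,180,14),(370,120,15),(280,168,6)): pl(c,r)
E
```

```text
305 220 [0.4456 0.1031 0.0622] slope [0.2187 0.4935 0.0622]
303 121 [0.4678 0.1981 0.063 ] slope [0.2988 0.1354 0.063 ]
414 180 [0.5597 0.1194 0.0613] slope [-0.4879  0.5888  0.0613]
370 120 [0.5294 0.1842 0.0511] slope [-0.3074  0.1983  0.0511]
280 168 [0.433  0.1587 0.0505] slope [ 0.0383 -0.0015  0.0505]
```

```bash
python3 - <<'E'
from h import *
f=np.load("w.npy",allow_pickle=True).item()
for n,c,r,r0 in (("gold",305,220,24),("red",303,121,26),("green",414,180,14),("bed",370,120,15)):
    yy,xx=np.mgrid[:400,:640]; m=((xx-c)**2+(yy-r)**2<r0**2)
    P=bydepth(f,np.argwhere(m)[:,::-1]); z0=np.median(P[:,2]); k=np.abs(P[:,2]-z0)<.006; P=P[k]
    s=np.linalg.lstsq(np.c_[P[:,:2]-P[:,:2].mean(0),np.ones(len(P))],P[:,2],rcond=None)[0]; print(n,z0.round(4),k.mean().round(3),"slope",s.round(4))
E
```

```text
gold 0.0612 0.997 slope [-0.0015 -0.0039  0.0612]
red 0.0612 0.994 slope [-0.0014 -0.0028  0.0612]
green 0.0608 0.998 slope [-0.0057  0.0012  0.0608]
bed 0.0506 0.999 slope [0.0004 0.0035 0.0506]
```

```bash
python3 - <<'E'
from h import *
print(plan([.50,.268,.19],-13.2))
E
```

```text
[-1.900e+00  1.379e+02 -3.700e+00  1.000e-01 -4.000e-01  1.000e-01]
```

arm_command:
  rows:
    - [-2,45,-1,0,0,0,1]
    - [-2,95,-3,0,0,0,1]
    - [-2,130,-4,0,0,0,1]
    - [-2,138,-4,0,0,0,1]
    - [-2,138,-4,0,0,0,1]

```text
time_s: 19.38
tool_pos: [0.4987, 0.2673, 0.1888]
tcp_rot: [0.699, 0.08, 0.706, -0.081]
force: [0.2, 0.5, -0.1]
finger_gap: 0.0858
```

```bash
python3 w.py w21; python3 chk.py; python3 - <<'E'
from h import *
f=np.load("w.npy",allow_pickle=True).item()
hsv=cv2.cvtColor(f["color"],cv2.COLOR_RGB2HSV)
for n,lo,hi in (("yellow",(22,120,100),(34,255,255)),("green",(50,120,120),(75,255,255)),("blue",(105,120,80),(120,255,255))):
    m=cv2.inRange(hsv,lo,hi); k,l,st,ce=cv2.connectedComponentsWithStats(m)
    for i in range(1,k):
        if st[i,4]>60: print(n,st[i],ce[i].round(1),onz(f,[ce[i]],.08).round(4))
E
```

```text
t 19.425 tcp [0.4989 0.2669 0.1891] jaw -13.1 gap 0.08528578465101369 [-1.1 -0.4  0.1]
red 0.06 [ 306  188   41   39 1225] rect [0.4938 0.2452] [0.0404 0.0404] 63.1 ell [0.4936 0.2448] [0.0398 0.0401] depth [0.5003 0.2715 0.1404]
red 0.06 [ 283  229   56   50 2281] rect [0.4656 0.197 ] [0.0577 0.0586] 77.5 ell [0.4667 0.192 ] [0.0562 0.0677] depth [0.4677 0.1936 0.0611]
gold 0.06 [ 291  314   44   37 1279] rect [0.4437 0.0986] [0.051  0.0501] 77.4 ell [0.4439 0.0982] [0.0502 0.0511] depth [0.4443 0.0998 0.0611]
red 0.14 [ 306  188   41   39 1225] rect [0.5002 0.2712] [0.0296 0.0296] 63.1 ell [0.5001 0.2709] [0.0292 0.0294] depth [0.5003 0.2715 0.1404]
red 0.14 [ 283  229   56   50 2281] rect [0.4796 0.2358] [0.0423 0.043 ] 77.5 ell [0.4804 0.2322] [0.0412 0.0496] depth [0.4677 0.1936 0.0611]
yellow [296 181  15  14 167] [302.6 187.1] [[0.4786 0.275  0.08  ]]
yellow [ 290  314   48   39 1384] [313.  332.2] [[0.4492 0.115  0.08  ]]
green [403 201  15  14 194] [410.1 207.6] [[0.5722 0.2331 0.08  ]]
blue [  290   102   164   116 12688] [372.3 152.2] [[0.547  0.2922 0.08  ]]
blue [ 551  173   38   59 1768] [570.3 202.3] [[0.7202 0.2044 0.08  ]]
```

View pics/w21.png

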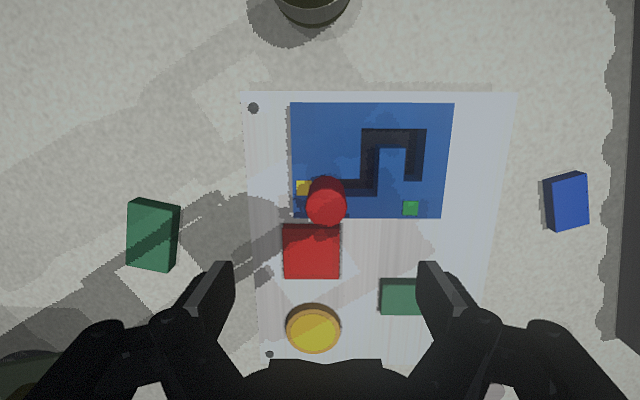

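```bash
python3 - <<'E'
from h import *
import cv2
f=np.load("w.npy",allow_pickle=True).item()
a=np.radians(-13.15); ex=np.array([np.cos(a),np.sin(a)]); ey=np.array([-ex[1],ex[0]])
k=np.array([.5001,.2710])
def rel(px,z=.08):
    p=onz(f,px,z)[:,:2]-k; return np.c_[p@ex,p@ey].round(4)*1000
im=cv2.cvtColor(f["color"],cv2.COLOR_RGB2GRAY); cv2.imwrite("pics/w21c.png",cv2.resize(f["color"][95:225,285:460,::-1],None,fx=4.5,fy=4.5,interpolation=cv2.INTER_NEAREST))
np.save("k.npy",k)
print("housing corners",rel([(290,102),(454,103),(442,218),(290,218)]).tolist())
E
```

```text
housing corners [[-31.0, 73.80000000000001], [108.39999999999999, 73.4], [110.10000000000001, -30.900000000000002], [-34.5, -31.4]]
```

View pics/w21c.png

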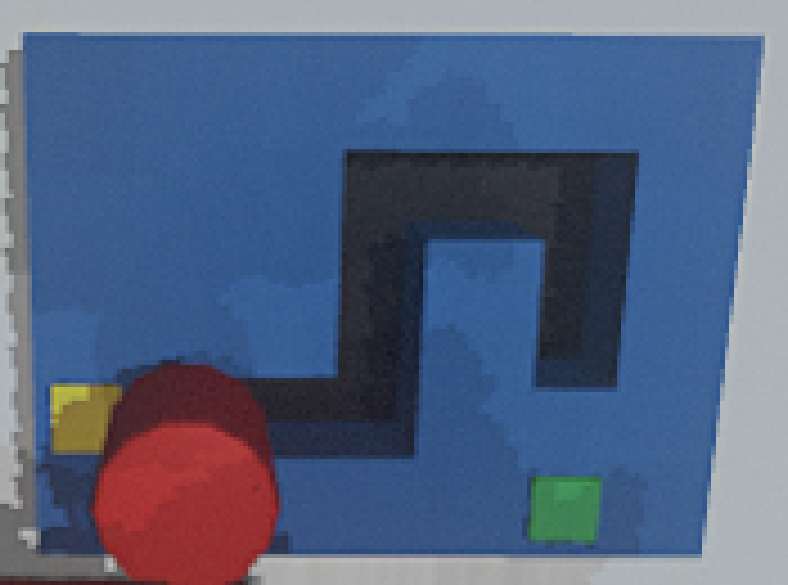

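```bash
python3 - <<'E'
from h import *
f=np.load("w.npy",allow_pickle=True).item()
a=np.radians(-13.15); ex=np.array([np.cos(a),np.sin(a)]); ey=np.array([-ex[1],ex[0]]); k=np.array([.5001,.2710])
def rel(c,z=.08):
    px=np.array(c,float)/4.5+[284.5,94.5]
    p=onz(f,px,z)[:,:2]-k; return (np.c_[p@ex,p@ey]*1000).round(1).tolist()
print("leg1 edges",rel([(310,378),(310,456)]))
print("leg2",rel([(342,300),(421,300)]))
print("leg3",rel([(480,151),(480,238)]))
print("leg4",rel([(542,300),(627,300)]), "end",rel([(577,386)]))
print("yellow, green",rel([(75,418),(565,509)]))
E
```

```text
leg1 edges [[24.7, 7.3], [25.2, -9.2]]
leg2 [[30.7, 23.2], [46.4, 23.3]]
leg3 [[56.3, 52.3], [57.4, 35.6]]
leg4 [[70.5, 23.4], [87.5, 23.4]] end [[79.0, 5.8]]
yellow, green [[-23.1, -1.3], [78.8, -20.6]]
```

arm_command:
  rows:
    - [30,3.6,0.2,0,0,0,1]
    - [70,3.6,0.2,0,0,0,1]
    - [95,3.6,0.2,0,0,0,1]
    - [105,3.6,0.2,0,0,0,1]
    - [105,3.6,0.2,0,0,0,1]

```text
time_s: 20.05
tool_pos: [0.4987, 0.2693, 0.0838]
tcp_rot: [0.699, 0.08, 0.706, -0.082]
force: [-0.1, 0.2, 0.8]
finger_gap: 0.0855
```

```bash
python3 w.py w22; python3 - <<'E'
from h import *
f=np.load("w.npy",allow_pickle=True).item()
for st,ce,m in seg(f,"red",600): print(st,ce.round(1),tx(f,[ce],pose()[2,3]*1000-140).round(1))
E
```

```text
t 20.1 tcp [0.4996 0.2698 0.0849] jaw -13.2 gap 0.08547749223722818 [ 0.8 -0.1  0.7]
[ 263  224   96  130 7527] [311.8 300. ] [[-55.1  -3.8  -5.5]]
```

View pics/w22.png

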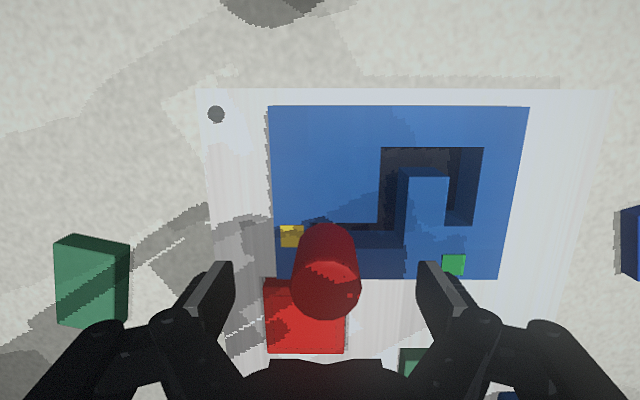

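```bash
python3 - <<'E'
from h import *
f=np.load("w.npy",allow_pickle=True).item()
print(tx(f,[(325,285),(289,285),(361,285),(325,320),(325,250)],85-140).round(1).tolist())
E
```

```text
[[-55.0, 3.6, 0.2], [-55.0, 3.6, -15.1], [-55.0, 3.6, 15.5], [-55.0, -14.2, 0.2], [-55.0, 20.0, 0.2]]
```

arm_command:
  rows:
    - [6,3,0.2,0,0,0,1]
    - [6,3,0.2,0,0,0,0]
    - [6,3,0.2,0,0,0,0]
    - [6,3,0.2,0,0,0,0]
    - [6,3,0.2,0,0,0,0]
    - [6,3,0.2,0,0,0,0]
    - [6,3,0.2,0,0,0,0]

```text
time_s: 20.98
tool_pos: [0.5007, 0.2728, 0.0794]
tcp_rot: [0.7, 0.081, 0.705, -0.082]
force: [-1.4, -0.2, 4.5]
finger_gap: 0.0305
```

```bash
python3 w.py w23
```

```text
t 21.025 tcp [0.5007 0.2728 0.0793] jaw -13.2 gap 0.03055558403994282 [-1.2  0.1  4.9]
```

View pics/w23.png

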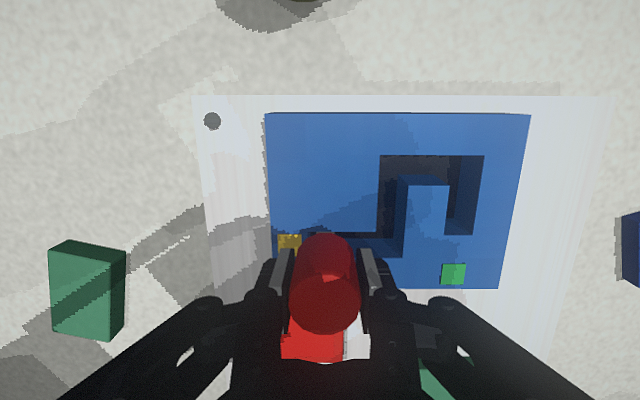

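arm_command:
  rows:
    - [0,0,8,0,0,0,0]
    - [0,0,16,0,0,0,0]
    - [0,0,24,0,0,0,0]
    - [0,0,32,0,0,0,0]
    - [0,0,39,0,0,0,0]
    - [0,0,39,0,0,0,0]

```text
time_s: 21.78
tool_pos: [0.54, 0.2636, 0.0794]
tcp_rot: [0.7, 0.081, 0.705, -0.082]
force: [-0.5, -0.6, 4.4]
finger_gap: 0.0305
```

```bash
python3 w.py w24; python3 - <<'E'
from h import *
a=np.radians(-13.15); ex=np.array([np.cos(a),np.sin(a)]); ey=np.array([-ex[1],ex[0]])
d=pose()[:2,3]-np.array([.5007,.2728]); print(d@ex*1000,d@ey*1000)
E
```

```text
t 21.825 tcp [0.54   0.2636 0.0794] jaw -13.2 gap 0.030635624794149087 [-1.   0.1  4.6]
40.32851830196999 -0.0044257280911505015
```

View pics/w24.png

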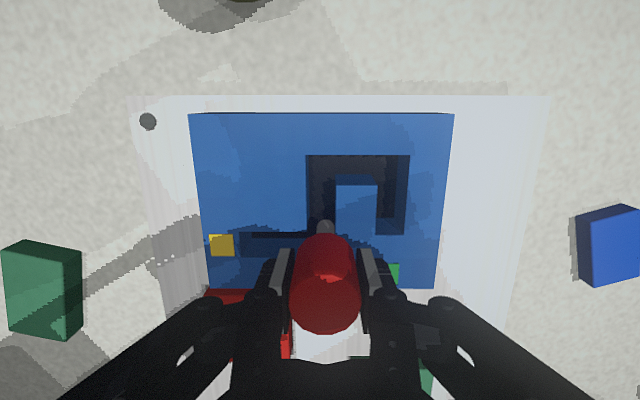

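arm_command:
  rows:
    - [0,0,-1,0,0,0,0]
    - [0,9,-1,0,0,0,0]
    - [0,18,-1,0,0,0,0]
    - [0,27,-1,0,0,0,0]
    - [0,36,-1,0,0,0,0]
    - [0,43.5,-1,0,0,0,0]
    - [0,43.5,-1,0,0,0,0]

```text
time_s: 22.7
tool_pos: [0.5492, 0.3076, 0.0794]
tcp_rot: [0.701, 0.081, 0.704, -0.081]
force: [1.0, 1.3, 3.1]
finger_gap: 0.0305
```

```bash
cat > g.py <<'E'
from h import *
a=np.radians(-13.15); ex=np.array([np.cos(a),np.sin(a)]); ey=np.array([-ex[1],ex[0]])
d=pose()[:2,3]-np.array([.5007,.2728]); print((d@ex*1000).round(1),(d@ey*1000).round(1))
E
python3 w.py w25; python3 g.py
```

```text
t 22.75 tcp [0.5492 0.3075 0.0794] jaw -13.2 gap 0.030181501316572323 [1.5 0.7 2.3]
39.3 44.8
```

View pics/w25.png

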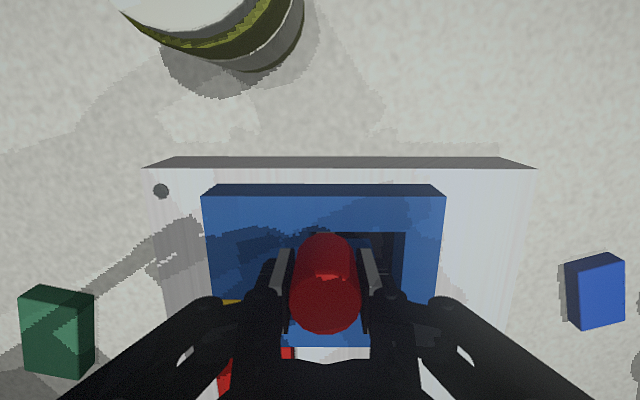

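Handle follows through the second leg. Next leg: +x 40 mm.

arm_command:
  rows:
    - [0,-0.5,8,0,0,0,0]
    - [0,-0.5,16,0,0,0,0]
    - [0,-0.5,24,0,0,0,0]
    - [0,-0.5,32,0,0,0,0]
    - [0,-0.5,39.5,0,0,0,0]
    - [0,-0.5,39.5,0,0,0,0]

```text
time_s: 23.5
tool_pos: [0.5878, 0.2978, 0.0793]
tcp_rot: [0.7, 0.082, 0.705, -0.081]
force: [-1.8, 2.4, 6.2]
finger_gap: 0.0304
```

```bash
python3 w.py w26; python3 g.py
```

```text
t 23.55 tcp [0.5878 0.2977 0.0793] jaw -13.2 gap 0.030988472024676014 [-2.3  1.7  4.7]
79.1 44.1
```

View pics/w26.png

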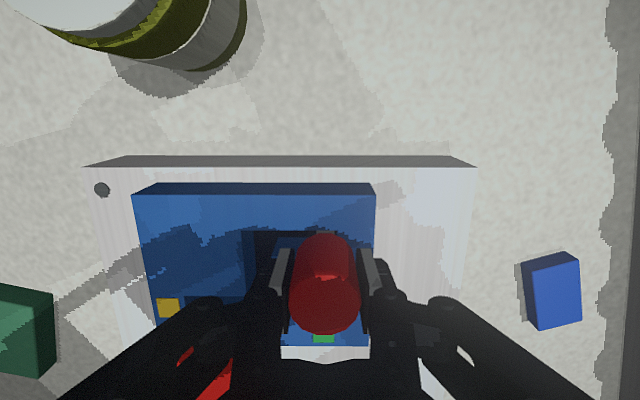

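arm_command:
  rows:
    - [0,-8,0,0,0,0,0]
    - [0,-16,0,0,0,0,0]
    - [0,-24,0,0,0,0,0]
    - [0,-30,0,0,0,0,0]
    - [0,-30,0,0,0,0,0]

```text
time_s: 24.18
tool_pos: [0.5806, 0.2673, 0.0793]
tcp_rot: [0.7, 0.081, 0.705, -0.082]
force: [-2.4, -0.1, 5.6]
finger_gap: 0.0304
```

```bash
python3 w.py w27; python3 g.py
```

```text
t 24.225 tcp [0.5806 0.2673 0.0793] jaw -13.2 gap 0.03039079042266096 [-3.2  1.4  4.7]
79.1 12.9
```

View pics/w27.png

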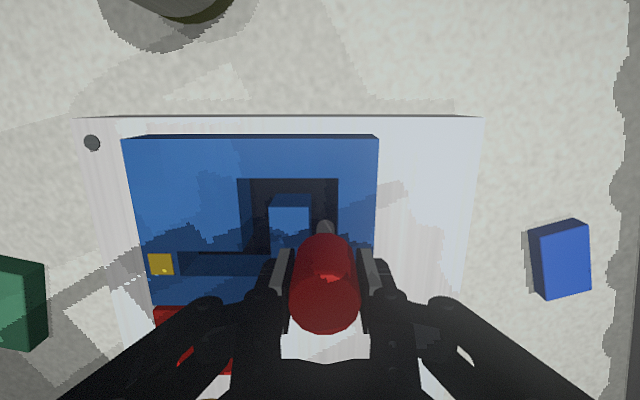

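arm_command:
  rows:
    - [0,0,0,0,0,0,0]
    - [0,0,0,0,0,0,0.7]
    - [0,0,0,0,0,0,0.7]
    - [0,0,0,0,0,0,0.8]
    - [-20,0,0,0,0,0,0.8]
    - [-70,0,0,0,0,0,0.9]
    - [-130,0,0,0,0,0,1]
    - [-150,-30,-40,0,0,0,1]
    - [-150,-60,-70,0,0,0,1]
    - [-150,-60,-70,0,0,0,1]

```text
time_s: 25.48
tool_pos: [0.4976, 0.2241, 0.2314]
tcp_rot: [0.7, 0.081, 0.704, -0.082]
force: [-0.1, 1.1, -0.4]
finger_gap: 0.085
```

```bash
python3 w.py w28; python3 chk.py; python3 - <<'E'
from h import *
f=grab("scene"); save(f,"s28"); cv2.imwrite("pics/s28c.png",cv2.resize(f["color"][70:370,180:520,::-1],None,fx=2,fy=2))
f=np.load("w.npy",allow_pickle=True).item()
a=np.radians(-13.15); ex=np.array([np.cos(a),np.sin(a)]); ey=np.array([-ex[1],ex[0]])
for st,ce,m in seg(f,"red",600):
    r,e,q=fitrect(f,m,.14); d=np.array(e[0])-np.array([.5001,.2705]); print(st,d@ex*1000,d@ey*1000)
E
```

```text
t 25.525 tcp [0.4994 0.2248 0.2316] jaw -13.2 gap 0.08524360792582673 [ 0.7  0.5 -0. ]
red 0.06 [394 110  36  36 953] rect [0.5987 0.2538] [0.0364 0.0377] 76.9 ell [0.5989 0.2538] [0.0373 0.0375] depth [0.5794 0.2638 0.1405]
red 0.06 [ 278  179   52   26 1187] rect [0.4689 0.2116] [0.0294 0.058 ] 77.0 ell [0.469  0.2122] [0.03   0.0723] depth [0.4689 0.2128 0.061 ]
gold 0.06 [ 286  263   41   36 1188] rect [0.4432 0.0991] [0.0499 0.0501] 76.8 ell [0.4435 0.099 ] [0.0504 0.0509] depth [0.4439 0.1004 0.0613]
red 0.14 [394 110  36  36 953] rect [0.5795 0.2644] [0.0279 0.0289] 76.9 ell [0.5796 0.2644] [0.0286 0.0287] depth [0.5794 0.2638 0.1405]
red 0.14 [ 278  179   52   26 1187] rect [0.48  0.232] [0.0225 0.0445] 77.0 ell [0.4801 0.2325] [0.023  0.0554] depth [0.4689 0.2128 0.061 ]
[394 110  36  36 953] 78.83824693095323 12.112313209683398
[ 278  179   52   26 1187] -10.8603199132619 -41.577267917542365
```

View pics/w28.png

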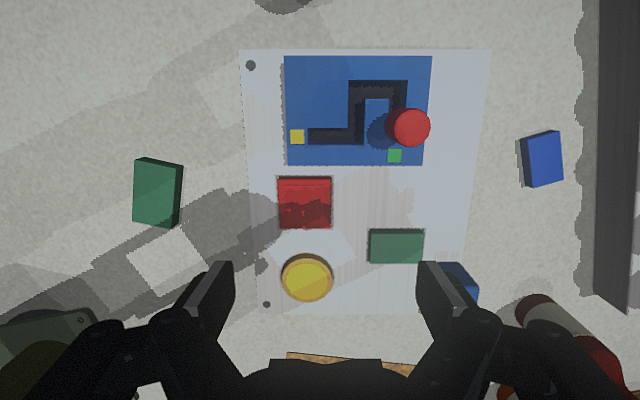

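View pics/s28c.png

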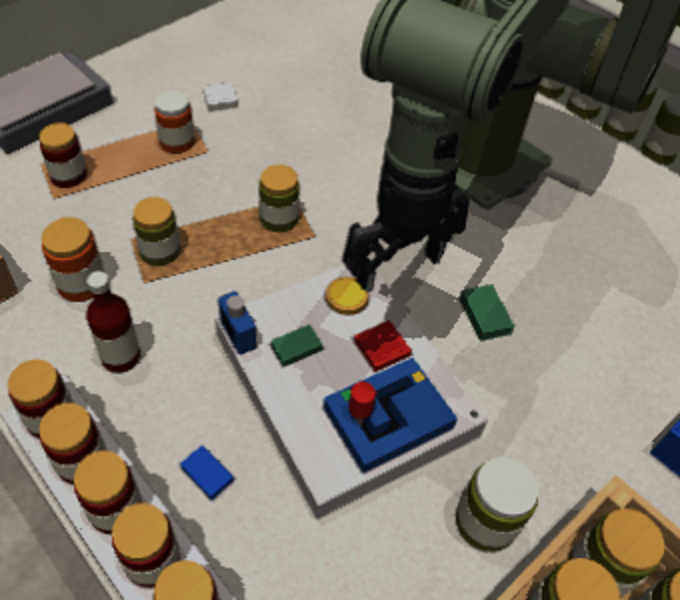

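```bash
python3 -c "
from bench import env
print(env.close_job())"
```

```text
the job is handed in; nothing more can be done
None
```

I put the red lid in the square nest and the gold lid in the round nest. Then I took the gate handle through all four legs of its slot into the run notch, let go and moved the arm clear. The job was handed in at about 25.5 s of the 72 s; the hand-in reports no verdict.

**Lids:** Both were level, with tops reading about 61 mm against 60 mm expected. The green lid, never moved, read the same. Both were centred to within about 1 to 1.5 mm of my nest estimates.

**Gate handle:** It ended 79 mm along the slot and 12 to 13 mm across from where it started. That puts it in the notch, which needs over 74 mm along and under 22 mm across.

**Jars, bottles and green lid:** In the final scene view they all stood where they had been. I checked this by eye, not by measuring each one. The force readings I took stayed below about 10 N.

**Disagreements:**
- Two cameras showed the open fingertips about 40 mm behind the stated tool point, not 13 mm, so I used the measured offset. The contact heights on both nest floors confirmed it.
- The networks' nest points were up to about 9 mm off the wrist-camera fit, so I used them only as a rough guide.

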